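Sort the swapped tools back onto their colour mats

ROBOT

A 6-joint arm with a two-finger parallel gripper is mounted at the origin on a cart in front of the work surface, level with it; the furniture and walls round the work are solid. World frame = base frame: x ahead of the robot, y to its left, z up, the work surface at z = 0. Lengths are in m, angles in rad, forces in N, time in s.
With the tool pointing down it reaches from about 0.325 to 1 m from the base axis. Payload 5.1 kg.
Tool frame: the origin (TCP) lies midway between the tips of the shut fingers; the grasp point (between the pads) lies 19 mm behind it (grasp_offset is the distance from the TCP to the grasp point, in m); z points along the fingers, y is the line along which they close (so a half turn about z gives the same grasp; the last joint's range is limited). The gripper opens to 85 mm and grips with 20 to 120 N. Pads are 22 mm wide; open, the fingers measure 114 mm over their backs; the gripper's body (76 mm by 85 mm) begins 54 mm behind the grasp point. The pads swing forward as they close: fully open they stand 13 mm farther back than shut.
Start: joints at [-1.29, 0.124, 1.65, -0, 1.367, -0.083], TCP at [0.231, -0.607, 0.231] pointing down, gripper open.
Joint ranges: [-2.61, 2.61], [-1.02, 2.33], [0.03, 2.71], [-1.35, 4.49], [0.32, 2.68], [-2.91, 2.91]. Speed limits (rad/s): [2.57, 2.57, 3.14, 3.14, 3.14, 3.14].

INTERFACE

Orientations are given as a unit quaternion [w, x, y, z].
In Python, from rig import * gives the robot as it stands.
- The arm moves only by the tool servo_tool, never from a script. Its argument "rows" is text: rows parted by semicolons, each of 4 numbers parted by spaces: the shift along the tool's x, y, z in mm, then the turn about the tool's z in degrees. A call has 1 to 8 rows; each row shifts and turns the commanded pose from where the row before left it, along the tool's axes as they then stand; what a row does not reach is not made up. A row lasts 1/12 s, in which the tool goes at most 41.7 mm and 7.16 degrees, less where a joint would pass 70% of its speed; a pose out of reach is approached as far as the arm can. A call is refused whole if a number of a shift passes 41.7 or a number of a turn 7.16, either way. A call with a gripper value outside its range is refused whole. "jaw" is the opening, from -1 (shut) to 1 (fully open), set as the call begins (left out, the last holds). The fingers move at their own pace and stop on an object; "force" is the grip in N (left out, the last holds). Time passes only in rows, so rows that do not move let the fingers close. It gives the time, the measured TCP pose, the force, the opening and the grip force at its end, in the units of the state.
- observe(): the state, without advancing time (a new reading comes with each control period).
- grab_frame(name): name is "scene" or "top"; returns a dict with "color" (384x512x3 uint8, red, green, blue), "vfov" (degrees; the focal length in pixels is half the picture's height over the tangent of half this angle, whatever the lens; pixels are square), "cx", "cy" (the principal point, pixels), "R" (3x3) and "t" (3): a world point X has camera coordinates R X + t. Camera axes: x right, y down, z forward; pixel columns grow to the right and rows downward; lengths in m; the calibration is good to about 2 mm. A picture is of the moment at which its call begins. There is no depth.
- close_job(): hands the job in; it is judged then, once.
The state is a dict: "time_s": time; "joints": joint angles; "joint_vel": joint speeds; "joint_torque": joint torques, N m; "position": TCP position; "tool_rot": TCP orientation; "force": force on the tool from outside, world axes, zero at the start; "moment": the same for the moment, N m; "width": finger opening in m; "grip_force": force on a finger pad.
Only numpy, scipy, OpenCV 4.12 (cv2) and the standard library are available. Lean on these libraries where they do the work, as an engineer would, in place of code of your own. Each camera call takes 0.05 s, during which the arm holds its last target. There are 200 camera calls.

TASK

The four tools have been put back on each other's mats. Bring each one to the mat of its own colour (red hex key case, yellow tape measure, green stubby screwdriver, blue tape roll), right way up, centred on the dark printed shape and lying lengthwise along the mat; the empty grey mat is there to park a tool on meanwhile and must be empty again at the end. Leave the wooden sanding block that lies among the mats where it is.

Things in the scene. Friction and masses are not known exactly. Their poses are not given: they have to be found in the camera images.
- hex_key_case: red plastic case of grey hex keys, 28 (x) by 100 (y) by 25 mm high, lying flat. Origin: centre of its underside; y along its length. Grip it across x
- tape_measure: yellow and black tape measure standing upright on its narrow edge, 36 (x) by 90 (y) by 64 mm high. Origin: centre of its underside; y along its length. Grip it across x
- stubby_screwdriver: short screwdriver with a green handle, 30 (x) by 100 (y) by 32 mm high, lying flat, does not roll. Origin: centre of its underside, in the middle of its whole length; y along its length, towards the handle; the handle (30 mm wide, 32 mm high) runs from y = +4 to +50 mm, the thinner shank (up to 18 mm wide, 21 mm high) from there to y = -50 mm. Grip the handle across x at about y = +20 mm
- tape_roll: roll of blue insulating tape lying flat on one of the mats (not the one at the back of the bench), 65 mm outside diameter, 19 mm high; treat it as solid and grip it across the outside. Origin: centre of its underside
- red_mat: red rubber tool mat, 90 (its x) by 130 (its y) by 4 mm thick, flat, no rim, fixed to the bench but in another place each time; a dark printed rectangle 44 by 116 mm in its middle. Origin: centre of its underside; top 4 mm higher; its y axis runs along its long side
- yellow_mat: yellow rubber tool mat, 90 (its x) by 130 (its y) by 4 mm thick, flat, no rim, fixed to the bench but in another place each time; a dark printed rectangle 52 by 106 mm in its middle. Origin: centre of its underside; top 4 mm higher; its y axis runs along its long side
- green_mat: green rubber tool mat, 90 (its x) by 130 (its y) by 4 mm thick, flat, no rim, fixed to the bench but in another place each time; a dark printed screwdriver shape, 116 mm long over all, in its middle, with its wide handle end towards +y. Origin: centre of its underside; top 4 mm higher; its y axis runs along its long side
- blue_mat: blue rubber tool mat, 90 (its x) by 130 (its y) by 4 mm thick, flat, no rim, fixed to the bench but in another place each time; a dark printed disc 80 mm across in its middle. Origin: centre of its underside; top 4 mm higher; its y axis runs along its long side
- grey_mat: plain grey rubber tool mat, 90 (its x) by 130 (its y) by 4 mm thick, flat, no rim, fixed to the bench but in another place each time; the spare one, empty at the start, no print, no tool belongs on it. Origin: centre of its underside; top 4 mm higher; its y axis runs along its long side
- sanding_block: brown wooden sanding block, 60 (x) by 110 (y) by 30 mm high, lying loose on the bench among the mats; leave it alone. Origin: centre of its underside

How it is judged:
By the outcome, as a careful person would: the job done as asked, in the order asked, and still so for the second after the job is handed in, with the robot touching nothing.
It also fails if it takes over 128 s, if anything falls off the work surface, if the arm or the gripper's body presses on something with over 40 N, if the wrist force passes 120 N, or if a joint passes its speed limit or range.

## Working session

There is one attempt and no reset: what is moved stays moved. The work goes in short steps, Python scripts to look and compute and a tool call to move; the robot and the scene stay as the last step left them, time stands still between calls to the robot, and variables do not carry over. Pictures are saved under pics/ and viewed, at most 14 in all, crops included, and the job is handed in when it is done.

Besides the shell and the picture viewer there is one more tool, called after "Emit:" as name(argument=value, ...) on one line, values as JSON. servo_tool: Moves the arm, as the interface text tells. Its arguments: {"type":"object","properties":{"rows":{"type":"string"},"jaw":{"type":"number"},"force":{"type":"number"}},"required":["rows"]}

```bash
mkdir -p pics; ls
python3 - <<'E'
from rig import *
import cv2,pickle
s=observe();print(s)
for n in("scene","top"):
    f=grab_frame(n);pickle.dump(f,open(f"pics/{n}0.pkl","wb"))
    cv2.imwrite(f"pics/{n}0.png",cv2.resize(f["color"][:,:,::-1],(800,600),interpolation=cv2.INTER_CUBIC))
    print(n,f["vfov"],f["cx"],f["cy"],f["R"],f["t"])
E
```

```text
pics
{'time_s': 0.0, 'joints': array([-1.28959235e+00,  1.24512836e-01,  1.65168950e+00, -1.37749246e-06,
        1.36746899e+00, -8.25847594e-02]), 'joint_vel': array([ 0.00252075,  0.00062667, -0.00052577, -0.00180859, -0.00247253,
        0.00169944]), 'joint_torque': array([-3.02176068e-04, -4.23615074e+01, -3.65450513e+01, -8.20125365e-05,
        7.02432735e-03, -1.97238684e-06]), 'position': array([ 0.23109351, -0.60688066,  0.23003884]), 'tool_rot': array([-1.03414679e-03,  9.83502223e-01,  1.80893055e-01, -1.03717431e-04]), 'force': array([-0.42682195,  0.67737697,  0.45817715]), 'moment': array([-0.01876536, -0.02589764, -0.00036146]), 'grip_force': 0.0, 'width': 0.08533714907852695}
scene 53.77858120551651 252.22129554968788 190.8460220622894 [[-0.77645905 -0.63009236 -0.00974523]
 [-0.3652415   0.46257938 -0.80784835]
 [ 0.51352701 -0.6237018  -0.58930983]] [0.39550123 0.21392838 0.58650248]
top 54.02619193231294 247.42795479917322 193.28627300795276 [[ 2.79884342e-02 -9.99604683e-01  2.66932250e-03]
 [-9.96110395e-01 -2.81135958e-02 -8.35087252e-02]
 [ 8.35507570e-02 -3.21661424e-04 -9.96503471e-01]] [-0.01754674  0.52585699  0.83307819]
```

View pics/scene0.png

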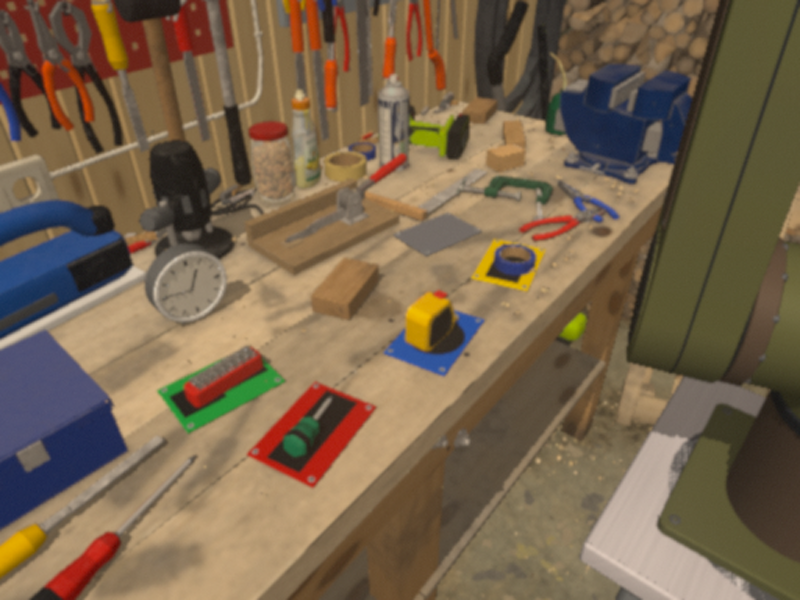

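View pics/top0.png

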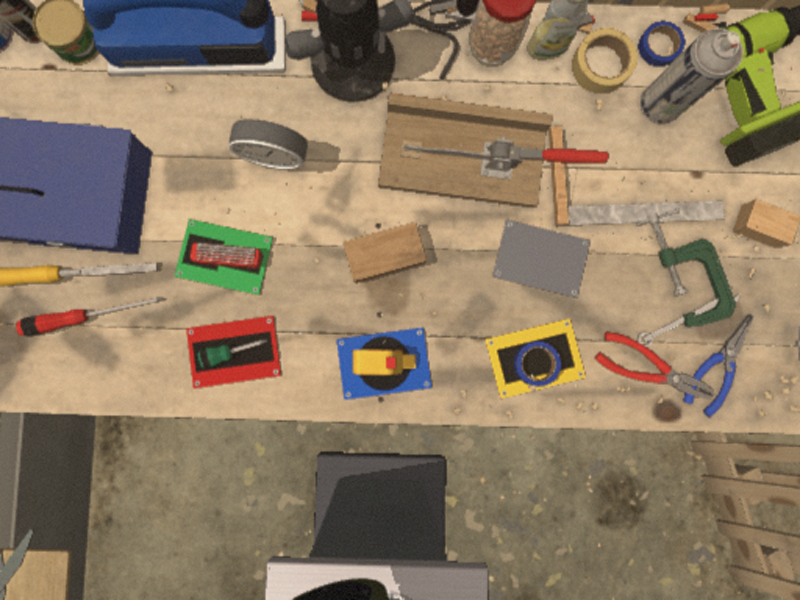

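```bash
cat > h.py <<'E'
import numpy as np,cv2,pickle
X0,X1,Y0,Y1=0.30,0.85,-0.45,0.45; S=1000  # metric raster, 1 mm/px: row=(X1-x), col=(Y1-y)
def cam(f):
    fl=192/np.tan(np.radians(f["vfov"])/2)
    return np.array([[fl,0,f["cx"]],[0,fl,f["cy"]],[0,0,1.]])
def rect(f,z,img=None):
    R,t=np.array(f["R"]),np.array(f["t"])
    H=cam(f)@np.c_[R[:,0],R[:,1],R[:,2]*z+t]           # (x,y,1)->pix
    M=np.array([[0,-1/S,X1],[-1/S,0,Y1],[0,0,1.]])      # (col,row,1)->(x,y,1)
    im=f["color"] if img is None else img
    return cv2.warpPerspective(im,H@M,(int(S*(Y1-Y0)),int(S*(X1-X0))),flags=cv2.INTER_LINEAR|cv2.WARP_INVERSE_MAP)
def xy(c,r): return X1-r/S,Y1-c/S
def hsv(im): return cv2.cvtColor(im,cv2.COLOR_RGB2HSV)
def rng(h,lo,hi): return cv2.inRange(h,np.array(lo),np.array(hi))
def box(mask):
    """centre, long-axis angle (world, deg, in (-90,90]), short, long (mm)"""
    p=cv2.findNonZero(mask)
    (c,r),(w,h),a=cv2.minAreaRect(p)
    b=cv2.boxPoints(((c,r),(w,h),a)); e=[b[1]-b[0],b[2]-b[1]]
    l=max(e,key=np.linalg.norm); x,y=xy(c,r)
    ang=np.degrees(np.arctan2(-l[0],-l[1])); ang=(ang+90)%180-90
    return np.round([x,y],4),round(ang,1),round(min(w,h),1),round(max(w,h),1)
def biggest(m,near=None):
    n,l,s,c=cv2.connectedComponentsWithStats(m)
    i=1+np.argmax(s[1:,4]); return (l==i).astype(np.uint8)*255
E
python3 - <<'E'
from h import *
f=pickle.load(open("pics/top0.pkl","rb"));g=pickle.load(open("pics/scene0.pkl","rb"))
a=rect(f,.004);b=rect(g,.004)
print("cams",[-np.array(k["R"]).T@np.array(k["t"]) for k in(f,g)])
def grid(im):
    im=im[:,:,::-1].copy()[100:,150:850]
    return cv2.resize(im,(800,514))
cv2.imwrite("pics/rt.png",grid(a));cv2.imwrite("pics/rs.png",grid(b))
E
```

```text
cams [array([ 0.45469841, -0.0024881 ,  0.87412579]), array([0.08404116, 0.51604609, 0.52230762])]
```

View pics/rt.png

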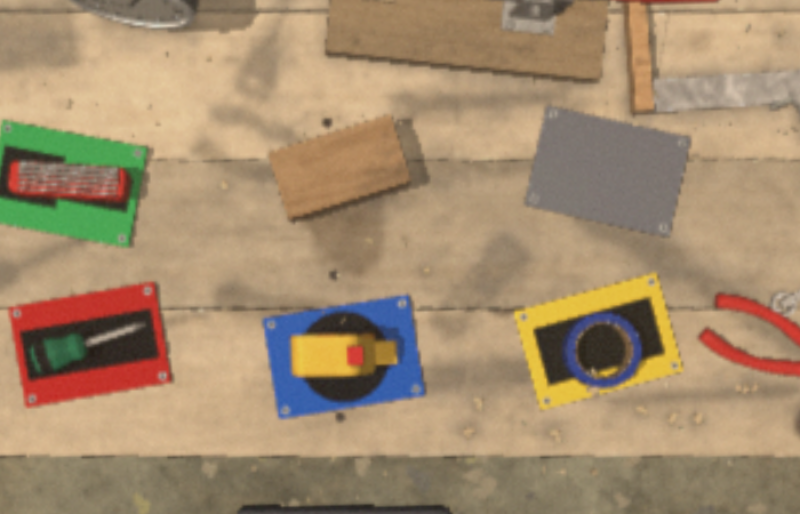

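View pics/rs.png

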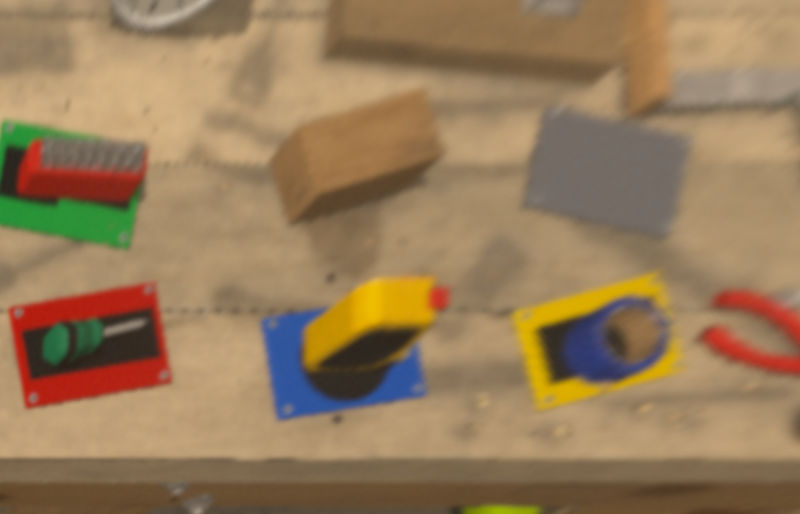

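```bash
cat > m.py <<'E'
from h import *
K=np.ones((3,3),np.uint8)
win={'red':(.40,.55,.20,.34),'yellow':(.38,.56,-.30,-.12),'green':(.53,.67,.15,.36),'blue':(.38,.54,-.03,.14),'grey':(.55,.69,-.30,-.12)}
C={'red':[([0,110,60],[8,255,255]),([172,110,60],[180,255,255])],'yellow':[([20,120,100],[35,255,255])],
'green':[([45,90,50],[80,255,255])],'blue':[([100,110,50],[128,255,255])],'grey':[([0,0,60],[180,45,140]),([110,0,60],[175,60,140])]}
def mask(im,c,w=None):
    h=hsv(im);m=sum(rng(h,*r) for r in C[c]).astype(np.uint8); m=(m>0).astype(np.uint8)*255
    if w:
        k=np.zeros_like(m);x0,x1,y0,y1=w
        k[int((X1-x1)*S):int((X1-x0)*S),int((Y1-y1)*S):int((Y1-y0)*S)]=255; m&=k
    return cv2.morphologyEx(m,cv2.MORPH_OPEN,K)
def both(f,c,w,z0,z1):
    # footprint of a vertical prism: silhouette cast on bottom AND top plane
    return biggest(mask(rect(f,z0),c,w)&mask(rect(f,z1),c,w))
E
python3 - <<'E'
from m import *
f=pickle.load(open("pics/top0.pkl","rb"));g=pickle.load(open("pics/scene0.pkl","rb"))
for c in win:
    for k in(f,g): print(c,box(biggest(mask(rect(k,.004),c,win[c]))))
tw={'hex':('red',win['green'],.029),'meas':('yellow',win['blue'],.068),'driver':('green',win['red'],.036),'roll':('blue',win['yellow'],.023)}
for n,(c,w,z) in tw.items():
    for k in(f,g): print(n,box(both(k,c,w,.004,z)), box(biggest(mask(rect(k,z),c,w))))
# prints: dark regions on mats, top view
im=rect(f,.004);h=hsv(im)
E
```

```text
red (array([0.4459, 0.2401]), np.float32(-80.5), 90.6, 94.2)
red (array([0.4453, 0.2401]), np.float32(-80.5), 91.1, 94.2)
yellow (array([ 0.4516, -0.2231]), np.float32(-75.1), 92.1, 131.8)
yellow (array([ 0.4519, -0.2233]), np.float32(-74.7), 94.2, 142.5)
green (array([0.5894, 0.2432]), np.float32(79.2), 90.0, 130.2)
green (array([0.5883, 0.2431]), np.float32(78.6), 91.1, 130.3)
blue (array([0.4348, 0.0198]), np.float32(9.7), 87.6, 88.3)
blue (array([0.4345, 0.0196]), np.float32(-81.3), 88.0, 88.3)
grey (array([ 0.6002, -0.2313]), np.float32(77.4), 88.2, 128.8)
grey (array([ 0.5994, -0.2302]), np.float32(77.6), 85.2, 125.2)
hex (array([0.5872, 0.2371]), np.float32(87.6), 25.5, 98.2) (array([0.5865, 0.2343]), np.float32(84.8), 31.3, 104.1)
hex (array([0.5823, 0.2696]), np.float32(56.8), 20.8, 41.4) (array([0.5701, 0.2443]), np.float32(79.7), 46.8, 106.1)
meas (array([0.4405, 0.0115]), np.float32(-90.0), 35.0, 57.0) (array([0.4405, 0.0075]), np.float32(-90.0), 35.0, 65.0)
meas (array([0.4401, 0.0152]), np.float32(88.1), 29.0, 37.8) (array([0.4252, 0.0458]), np.float32(-71.1), 52.0, 111.5)
driver (array([0.544 , 0.2345]), np.float32(-90.0), 14.0, 67.0) (array([0.5435, 0.238 ]), np.float32(-90.0), 15.0, 74.0)
driver (array([0.5398, 0.2221]), np.float32(-81.9), 12.9, 44.4) (array([0.5285, 0.2642]), np.float32(89.0), 43.2, 125.8)
roll (array([ 0.4464, -0.2181]), np.float32(-14.3), 47.2, 61.4) (array([ 0.445 , -0.2225]), np.float32(-90.0), 60.0, 63.0)Traceback (most recent call last):
  File "<stdin>", line 7, in <module>
  File "m.py", line 14, in both
    return biggest(mask(rect(f,z0),c,w)&mask(rect(f,z1),c,w))
  File "h.py", line 25, in biggest
    i=1+np.argmax(s[1:,4]); return (l==i).astype(np.uint8)*255
        ~~~~~~~~~^^^^^^^^^
    return _wrapfunc(a, 'argmax', axis=axis, out=out, **kwds)
    return bound(*args, **kwds)
ValueError: attempt to get argmax of an empty sequence
```

```bash
cat >> m.py <<'E'
win={'red':(.38,.515,.13,.31),'yellow':(.38,.52,-.31,-.14),'green':(.525,.65,.15,.32),'blue':(.375,.50,-.085,.085),'grey':(.535,.665,-.31,-.15)}
def hull(m):
    o=np.zeros_like(m);cv2.fillConvexPoly(o,cv2.convexHull(cv2.findNonZero(m)),255);return o
def both(f,c,w,z0,z1):
    return hull(biggest(mask(rect(f,z0),c,w)))&hull(biggest(mask(rect(f,z1),c,w)))
E
cat > run1.py <<'E'
from m import *
import sys
f=pickle.load(open("pics/top0.pkl","rb"));g=pickle.load(open("pics/scene0.pkl","rb"))
for c in win:
    for k in(f,g): print(c,box(biggest(mask(rect(k,.004),c,win[c]))))
C['green']=[([45,60,20],[95,255,255])];C['yellow']=[([18,120,90],[35,255,255])]
tw={'hex':('red',win['green'],.029),'meas':('yellow',win['blue'],.068),'driver':('green',win['red'],.036),'roll':('blue',win['yellow'],.023)}
o=rect(f,.004).copy()
for n,(c,w,z) in tw.items():
    b=both(f,c,w,.004,z)
    print(n,box(b),box(biggest(mask(rect(f,z),c,w))))
    cs,_=cv2.findContours(b,0,1);cv2.drawContours(o,cs,-1,(255,0,255),1)
cv2.imwrite("pics/o.png",np.vstack([o[190:470,130:430],o[190:470,360:660],o[190:470,590:770].repeat(1,0)[:, :180] if 0 else o[190:470,560:860]]).reshape(3,280,300,3).transpose(1,0,2,3).reshape(280,900,3)[:,:,::-1][:, :900][:, ::1] if 0 else cv2.resize(np.hstack([o[300:480,150:310],o[180:360,150:310],o[330:480,370:530].copy() if 0 else o[320:500,370:530],o[320:500,580:740]]),(800,225))[:,:,::-1])
E
python3 run1.py
```

```text
red (array([0.4487, 0.2217]), np.float32(-80.0), 90.5, 131.4)
red (array([0.4484, 0.2217]), np.float32(-80.0), 91.1, 131.6)
yellow (array([ 0.4516, -0.2231]), np.float32(-75.1), 92.1, 131.8)
yellow (array([ 0.4519, -0.2233]), np.float32(-74.7), 94.2, 142.5)
green (array([0.5894, 0.2432]), np.float32(79.2), 90.0, 130.2)
green (array([0.5883, 0.2431]), np.float32(78.6), 91.1, 130.3)
blue (array([ 4.381e-01, -4.000e-04]), np.float32(-80.8), 88.2, 128.7)
blue (array([4.375e-01, 1.000e-04]), np.float32(-81.3), 88.0, 127.9)
grey (array([ 0.6004, -0.2313]), np.float32(77.0), 88.4, 128.6)
grey (array([ 0.5994, -0.2302]), np.float32(77.6), 85.2, 125.2)
hex (array([0.5884, 0.2371]), np.float32(84.8), 28.9, 98.7) (array([0.5865, 0.2343]), np.float32(84.8), 31.3, 104.1)
meas (array([ 0.4405, -0.001 ]), np.float32(-90.0), 35.0, 84.0) (array([ 0.4405, -0.001 ]), np.float32(-90.0), 35.0, 84.0)
driver (array([0.4444, 0.2383]), np.float32(-71.6), 26.9, 26.9) (array([0.4448, 0.2341]), np.float32(-70.0), 28.9, 34.3)
roll (array([ 0.445 , -0.2245]), np.float32(0.0), 59.0, 60.0) (array([ 0.445 , -0.2225]), np.float32(-90.0), 60.0, 63.0)
```

View pics/o.png

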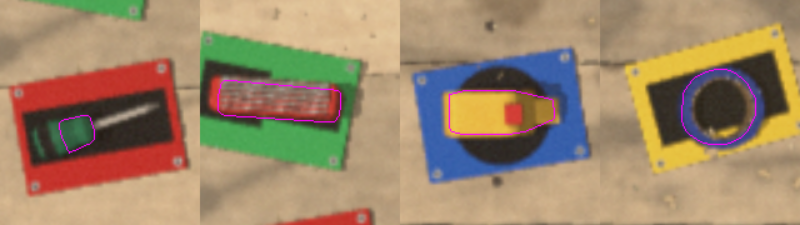

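```bash
cat > plan.py <<'E'
"""python3 plan.py x y z phi rows [...]  -> rows to type (start = measured pose, or last typed target in pose.txt)"""
import sys,numpy as np
from rig import *
def state():
    s=observe();q=s["tool_rot"];p=s["position"]
    return [*p,np.degrees(2*np.arctan2(q[2],q[1]))%360],s
def rows(p,t,n):
    out=[];p=np.array(p,float);s=p.copy();t=np.array(t,float)
    d=(t[3]-s[3]+180)%360-180
    for i in range(1,n+1):
        u=i/n;u=u*u*(3-2*u) if n>3 else u
        g=s[:3]+(t[:3]-s[:3])*u;gp=s[3]+d*u
        c,k=np.cos(np.radians(p[3])),np.sin(np.radians(p[3]))
        v=(g-p[:3])*1000; r=np.array([c*v[0]+k*v[1],k*v[0]-c*v[1],-v[2],p[3]-gp])
        r=np.round(r*2)/2; out.append(r)
        p[:3]+=np.array([c*r[0]+k*r[1],k*r[0]-c*r[1],-r[2]])/1000; p[3]-=r[3]
    return out,p
if __name__=="__main__":
    p,s=state();a=[float(v) for v in sys.argv[1:]]
    print("t %.1f pose"%s["time_s"],np.round(p,4),"w %.4f F %.1f"%(s["width"],s["grip_force"]))
    L=[]
    for i in range(0,len(a),5):
        o,p=rows(p,a[i:i+4],int(a[i+4]));L+=o+[None]
    b=[]
    for r in L:
        if r is not None:b.append(" ".join("%g"%(v+0) for v in r))
        if len(b)==8 or (r is None and b): print("; ".join(b));b=[]
    for r in [p]:print("end",np.round(r,4))
E
cat > drv.py <<'E'
from m import *
f=pickle.load(open("pics/top0.pkl","rb"))
im=rect(f,.020).astype(int);w=win['red']
k=np.zeros(im.shape[:2],np.uint8);x0,x1,y0,y1=w
k[int((X1-x1)*S):int((X1-x0)*S),int((Y1-y1)*S):int((Y1-y0)*S)]=255
hd=biggest(((im[...,1]>im[...,0]+12).astype(np.uint8)*255)&k)
im2=rect(f,.010).astype(int)
sh=((im2.min(2)>75).astype(np.uint8)*255)&k
inner=np.zeros_like(k);cv2.fillPoly(inner,[cv2.boxPoints(((450-221.7,850-448.7),(110,38),-10)).astype(int)],255)
print("handle",box(hd));print("shank",box(biggest(sh&inner)))
E
python3 drv.py; python3 plan.py .44 -.2245 .10 77 20  .4445 -.2245 .001 77 8
```

```text
handle (array([0.4443, 0.2386]), np.float32(-71.6), 28.1, 34.5)
shank (array([0.458 , 0.1991]), np.float32(-71.6), 7.0, 50.9)
t 0.1 pose [ 0.2311 -0.6069  0.2302 20.8435] w 0.0852 F 0.0
2.5 -2 1 -0.5; 7 -6 2.5 -1; 11 -9 4.5 -2; 15 -11 5.5 -2.5; 18.5 -13 7 -3; 22.5 -13.5 7.5 -3; 25 -14 8.5 -4; 28 -12.5 9.5 -4
30 -11.5 9.5 -4; 31 -9 9.5 -4; 32 -7 10 -4.5; 31.5 -4.5 9.5 -4; 30.5 -2 9 -4; 28.5 0 8.5 -3.5; 26 1.5 8 -3.5; 23 2.5 6.5 -3
18.5 3.5 6 -2; 14 3 4 -2; 8.5 2 2.5 -1; 3 1 1 -0.5
0 0 4.5 0; 0 0.5 11 0; 0.5 1 16 0; 0 0.5 18 0; 0.5 1 18.5 0; 0 0.5 15.5 0; 0 0.5 11.5 0; 0 0.5 4 0
end [ 4.44700e-01 -2.24700e-01  1.20000e-03  7.68435e+01]
```

Emit:
servo_tool(rows="2.5 -2 1 -0.5; 7 -6 2.5 -1; 11 -9 4.5 -2; 15 -11 5.5 -2.5; 18.5 -13 7 -3; 22.5 -13.5 7.5 -3; 25 -14 8.5 -4; 28 -12.5 9.5 -4", jaw=1, force=60)

```text
time_s: 0.77
position: [0.3053, -0.4713, 0.1848]
tool_rot: [0.0, 0.936, 0.351, 0.0]
force: [0.1, 0.3, 0.9]
width: 0.0853
grip_force: 0.0
```

Emit:
servo_tool(rows="30 -11.5 9.5 -4; 31 -9 9.5 -4; 32 -7 10 -4.5; 31.5 -4.5 9.5 -4; 30.5 -2 9 -4; 28.5 0 8.5 -3.5; 26 1.5 8 -3.5; 23 2.5 6.5 -3")

```text
time_s: 1.43
position: [0.4184, -0.262, 0.1138]
tool_rot: [-0.001, 0.811, 0.585, 0.0]
force: [0.7, -0.2, -0.5]
width: 0.0851
grip_force: 0.0
```

Emit:
servo_tool(rows="18.5 3.5 6 -2; 14 3 4 -2; 8.5 2 2.5 -1; 3 1 1 -0.5; 0 0 0 0; 0 0 0 0")

```text
time_s: 1.93
position: [0.4401, -0.2255, 0.1015]
tool_rot: [0.0, 0.784, 0.621, -0.0]
force: [-1.2, 0.2, 0.2]
width: 0.0855
grip_force: 0.0
```

```bash
python3 plan.py .4445 -.2245 .001 77 8
```

```text
t 1.9 pose [ 0.4401 -0.2255  0.1015 76.8291] w 0.0855 F 0.0
0 0 4.5 0; 0.5 0.5 11 0; 0 1 16.5 0; 0.5 0.5 18.5 0; 0.5 0.5 18 0; 0 1 16.5 0; 0.5 0.5 11 0; 0 0 4.5 0
end [ 4.44500e-01 -2.24500e-01  1.00000e-03  7.68291e+01]
```

Emit:
servo_tool(rows="0 0 4.5 0; 0.5 0.5 11 0; 0 1 16.5 0; 0.5 0.5 18.5 0; 0.5 0.5 18 0; 0 1 16.5 0; 0.5 0.5 11 0; 0 0 4 0")

```text
time_s: 2.6
position: [0.4428, -0.2235, -0.0014]
tool_rot: [-0.002, 0.784, 0.621, -0.001]
force: [-0.1, 0.8, -0.8]
width: 0.0854
grip_force: 0.0
```

Emit:
servo_tool(rows="0 0 0 0; 0 0 0 0; 0 0 0 0; 0 0 0 0; 0 0 0 0; 0 0 0 0", jaw=-1)

```text
time_s: 3.1
position: [0.4452, -0.2246, 0.0023]
tool_rot: [0.001, 0.783, 0.621, 0.0]
force: [-0.1, -0.4, 2.7]
width: 0.0623
grip_force: 65.5
```

Emit:
servo_tool(rows="0 0 0 0; 0 0 0 0; 0 0 0 0; 0 0 0 0")

```text
time_s: 3.43
position: [0.4452, -0.2246, 0.0023]
tool_rot: [0.001, 0.783, 0.621, 0.0]
force: [-0.5, -0.4, 6.4]
width: 0.0625
grip_force: 65.9
```

```bash
python3 plan.py .4450 -.2245 .08 77 7 .6 -.231 .08 77 8 .6 -.231 .0025 77 8
```

```text
t 3.4 pose [ 4.4520e-01 -2.2460e-01  2.3000e-03  7.6848e+01] w 0.0625 F 65.9
0 0 -4.5 0; 0 0 -11 0; 0 0 -15 0; 0 0 -16.5 0; 0 0 -15.5 0; 0 -0.5 -11 0; 0 0 -4 0
1 6.5 0 0; 3.5 17.5 0 0; 4.5 24.5 0 0; 5.5 28 0 0; 5.5 28 0 0; 4.5 24.5 0 0; 3.5 17 0 0; 1 6.5 0 0
0 0 3.5 0; 0 0 8.5 0; 0 0 12.5 0; 0 0 14 0; 0 0 14.5 0; 0 0 12 0; 0 0 9 0; 0 0 3.5 0
end [ 5.9990e-01 -2.3100e-01  2.3000e-03  7.6848e+01]
```

Emit:
servo_tool(rows="0 0 -4.5 0; 0 0 -11 0; 0 0 -15 0; 0 0 -16.5 0; 0 0 -15.5 0; 0 -0.5 -11 0; 0 0 -4 0")

```text
time_s: 4.02
position: [0.4449, -0.2246, 0.0811]
tool_rot: [0.002, 0.783, 0.621, 0.001]
force: [-0.0, -0.6, -0.9]
width: 0.0622
grip_force: 65.5
```

Emit:
servo_tool(rows="1 6.5 0 0; 3.5 17.5 0 0; 4.5 24.5 0 0; 5.5 28 0 0; 5.5 28 0 0; 4.5 24.5 0 0; 3.5 17 0 0; 1 6.5 0 0")

```text
time_s: 4.68
position: [0.601, -0.2301, 0.0773]
tool_rot: [-0.001, 0.783, 0.622, -0.0]
force: [-0.3, 0.7, -1.2]
width: 0.0626
grip_force: 65.5
```

Emit:
servo_tool(rows="0 0 3.5 0; 0 0 8.5 0; 0 0 12.5 0; 0 0 14 0; 0 0 14.5 0; 0 0 12 0; 0 0 9 0; 0 0 3 0")

```text
time_s: 5.35
position: [0.5978, -0.2301, 0.0018]
tool_rot: [-0.002, 0.783, 0.621, -0.001]
force: [-10.5, 3.9, 23.2]
width: 0.0622
grip_force: 69.2
```

Emit:
servo_tool(rows="0 0 0 0; 0 0 0 0; 0 0 0 0; 0 0 0 0", jaw=1)

```text
time_s: 5.68
position: [0.5991, -0.2305, 0.0016]
tool_rot: [-0.0, 0.783, 0.621, 0.0]
force: [0.3, 0.1, -0.0]
width: 0.0854
grip_force: 0.0
```

```bash
python3 plan.py .6 -.231 .12 77 8 .4405 -.002 .12 90 12 .4405 -.002 .02 90 8
```

```text
t 5.7 pose [ 5.99100e-01 -2.30500e-01  1.60000e-03  7.68427e+01] w 0.0854 F 0.0
0 0 -5 0; 0 0 -13.5 0; 0 0.5 -19 0; 0 0 -21.5 0; 0 0 -22 0; 0 0.5 -19 0; -0.5 0 -13.5 0; 0 0 -5 0
3.5 -4 0 -0.5; 10.5 -11.5 0 -0.5; 15.5 -16.5 0 -1; 20 -20.5 0 -1.5; 23.5 -23 0 -1.5; 25 -23.5 0 -1.5; 26 -23 0 -1.5; 25 -21 0 -1.5
22.5 -18 0 -1.5; 18.5 -14 0 -1; 12 -8.5 0 -1; 4.5 -3.5 0 0
0 0 4.5 0; 0 0 11 0; 0 0 16 0; 0 0 18.5 0; 0 0 18.5 0; 0 0 16 0; 0 0 11.5 0; 0 0 4 0
end [ 4.40300e-01 -2.20000e-03  2.01000e-02  8.98427e+01]
```

Emit:
servo_tool(rows="0 0 -5 0; 0 0 -13.5 0; 0 0.5 -19 0; 0 0 -21.5 0; 0 0 -22 0; 0 0.5 -19 0; -0.5 0 -13.5 0; 0 0 -5 0")

```text
time_s: 6.35
position: [0.6017, -0.2321, 0.1247]
tool_rot: [0.003, 0.783, 0.621, 0.001]
force: [-0.1, -0.8, 0.5]
width: 0.0852
grip_force: 0.0
```

Emit:
servo_tool(rows="3.5 -4 0 -0.5; 10.5 -11.5 0 -0.5; 15.5 -16.5 0 -1; 20 -20.5 0 -1.5; 23.5 -23 0 -1.5; 25 -23.5 0 -1.5; 26 -23 0 -1.5; 25 -21 0 -1.5")

```text
time_s: 7.02
position: [0.4793, -0.0598, 0.1183]
tool_rot: [-0.002, 0.729, 0.685, -0.001]
force: [0.3, 0.6, 0.5]
width: 0.0852
grip_force: 0.0
```

Emit:
servo_tool(rows="22.5 -18 0 -1.5; 18.5 -14 0 -1; 12 -8.5 0 -1; 4.5 -3.5 0 0; 0 0 0 0; 0 0 0 0")

```text
time_s: 7.52
position: [0.4407, -0.0026, 0.1202]
tool_rot: [0.0, 0.708, 0.706, -0.0]
force: [0.1, -0.3, 0.7]
width: 0.0855
grip_force: 0.0
```

```bash
python3 plan.py .4405 -.002 .02 90 10
python3 - <<'E'
from rig import *
import pickle
from m import *
f=grab_frame("top");pickle.dump(f,open("pics/top1.pkl","wb"))
for z in(.004,.023):
    print(box(biggest(mask(rect(f,z),'blue',win['grey']))))
cv2.imwrite("pics/top1.png",f["color"][:,:,::-1])
E
```

```text
t 7.5 pose [ 4.40700e-01 -2.60000e-03  1.20200e-01  8.98456e+01] w 0.0855 F 0.0
0 0 3 0; 0 0 7.5 0; 0 0 11 0; 0 0 14 0; 0.5 0 14.5 0; 0 0 15 0; 0 0 13.5 0; 0 0 11.5 0
0 0 7.5 0; 0 0 2.5 0
end [ 4.40700e-01 -2.10000e-03  2.02000e-02  8.98456e+01]
(array([ 0.6  , -0.233]), np.float32(-90.0), 62.0, 66.0)
(array([ 0.5966, -0.2282]), np.float32(83.7), 62.3, 63.6)
```

View pics/top1.png

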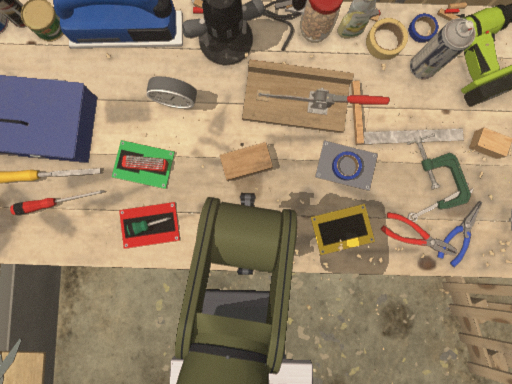

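Emit:
servo_tool(rows="0 0 3 0; 0 0 7.5 0; 0 0 11 0; 0 0 14 0; 0.5 0 14.5 0; 0 0 15 0; 0 0 13.5 0; 0 0 11.5 0")

```text
time_s: 8.23
position: [0.4393, -0.0019, 0.0279]
tool_rot: [-0.001, 0.708, 0.706, -0.001]
force: [-0.6, -0.1, -0.8]
width: 0.0857
grip_force: 0.0
```

Emit:
servo_tool(rows="0 0 7.5 0; 0 0 2.5 0; 0 0 0 0; 0 0 0 0")

```text
time_s: 8.57
position: [0.4406, -0.0019, 0.0204]
tool_rot: [0.0, 0.708, 0.706, 0.0]
force: [0.1, 1.0, 0.7]
width: 0.0853
grip_force: 0.0
```

Emit:
servo_tool(rows="0 0 0 0; 0 0 0 0; 0 0 0 0; 0 0 0 0; 0 0 0 0; 0 0 0 0; 0 0 0 0; 0 0 0 0", jaw=-1)

```text
time_s: 9.23
position: [0.4409, -0.0018, 0.0209]
tool_rot: [0.0, 0.708, 0.706, 0.0]
force: [-0.5, 0.9, 4.7]
width: 0.0334
grip_force: 59.4
```

```bash
python3 - <<'E'
from rig import *
from m import *
f=grab_frame("scene");pickle.dump(f,open("pics/scene1.pkl","wb"))
cv2.imwrite("pics/scene1.png",f["color"][:,:,::-1])
E
python3 plan.py .4405 -.002 .11 90 9 .4517 -.2233 .11 105 14 .4517 -.2233 .021 105 11
```

```text
t 9.3 pose [ 4.40900e-01 -1.80000e-03  2.09000e-02  8.98454e+01] w 0.0332 F 59.5
0 0 -3 0; 0 0 -8 0; 0 0 -12 0; 0 0 -14 0; 0 0 -15 0; 0 -0.5 -14 0; 0 0 -12 0; 0 0 -8 0
0 0 -3 0
-3 0 0 0; -9.5 0.5 0 -1; -13.5 0.5 0 -1; -18 0.5 0 -1; -20.5 0 0 -1.5; -23 -0.5 0 -1.5; -23.5 -1 0 -1.5; -23.5 -2 0 -1.5
-22.5 -2.5 0 -1.5; -20.5 -2.5 0 -1.5; -17.5 -3 0 -1.5; -13.5 -2.5 0 -1; -9 -1.5 0 -0.5; -3 -1 0 0
0 0 2 0; 0 0 5.5 0; 0 0 8.5 0; 0 0 10.5 0; 0 0 12 0; 0 0 12 0; 0 0 11.5 0; 0 0 10.5 0
0 0 8.5 0; 0 0 6 0; 0 0 2 0
end [ 4.514000e-01 -2.232000e-01  2.090000e-02  1.048454e+02]
```

View pics/scene1.png

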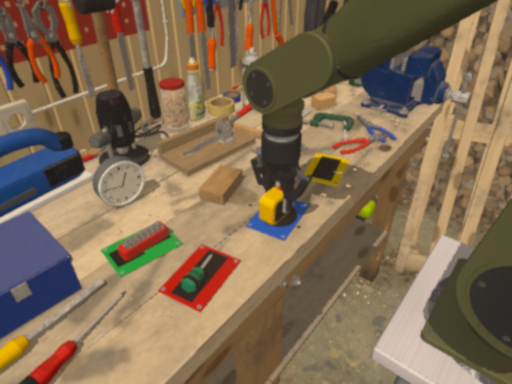

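Emit:
servo_tool(rows="0 0 -3 0; 0 0 -8 0; 0 0 -12 0; 0 0 -14 0; 0 0 -15 0; 0 -0.5 -14 0; 0 0 -12 0; 0 0 -8 0")

```text
time_s: 9.95
position: [0.4399, -0.0017, 0.1074]
tool_rot: [0.0, 0.708, 0.706, 0.0]
force: [0.4, 0.2, -1.9]
width: 0.0334
grip_force: 59.7
```

Emit:
servo_tool(rows="0 0 -3 0; -3 0 0 0; -9.5 0.5 0 -1; -13.5 0.5 0 -1; -18 0.5 0 -1; -20.5 0 0 -1.5; -23 -0.5 0 -1.5; -23.5 -1 0 -1.5")

```text
time_s: 10.62
position: [0.4448, -0.1133, 0.108]
tool_rot: [-0.001, 0.66, 0.752, -0.0]
force: [-0.2, 0.3, -1.7]
width: 0.0332
grip_force: 59.7
```

Emit:
servo_tool(rows="-23.5 -2 0 -1.5; -22.5 -2.5 0 -1.5; -20.5 -2.5 0 -1.5; -17.5 -3 0 -1.5; -13.5 -2.5 0 -1; -9 -1.5 0 -0.5; -3 -1 0 0; 0 0 0 0")

```text
time_s: 11.28
position: [0.4504, -0.2233, 0.1085]
tool_rot: [-0.001, 0.61, 0.792, -0.0]
force: [0.5, 0.1, -2.2]
width: 0.0334
grip_force: 59.6
```

Emit:
servo_tool(rows="0 0 2 0; 0 0 5.5 0; 0 0 8.5 0; 0 0 10.5 0; 0 0 12 0; 0 0 12 0; 0 0 11.5 0; 0 0 10.5 0")

```text
time_s: 11.95
position: [0.4503, -0.2227, 0.0349]
tool_rot: [-0.001, 0.61, 0.793, -0.0]
force: [0.9, -0.7, -2.1]
width: 0.0335
grip_force: 59.6
```

```bash
python3 plan.py .4517 -.2233 .021 105 7
```

```text
t 11.9 pose [ 4.503000e-01 -2.227000e-01  3.490000e-02  1.048521e+02] w 0.0335 F 59.6
0 0 1 0; 0 0 2 0; -0.5 0.5 2.5 0; 0 0 3 0; -0.5 0.5 2.5 0; 0 0 2 0; 0 0 1 0
end [ 4.515000e-01 -2.234000e-01  2.090000e-02  1.048521e+02]
```

Emit:
servo_tool(rows="0 0 5.5 0; 0 0 4 0; 0 0 3 0; 0 0 2 0; 0 0 1 0; 0 0 0 0; 0 0 0 0; 0 0 0 0")

```text
time_s: 12.62
position: [0.4513, -0.2233, 0.0218]
tool_rot: [0.0, 0.61, 0.793, 0.0]
force: [-0.3, -0.5, -2.2]
width: 0.0333
grip_force: 59.7
```

Emit:
servo_tool(rows="0 0 0.5 0; 0 0 0 0; 0 0 0 0")

```text
time_s: 12.87
position: [0.4511, -0.2232, 0.021]
tool_rot: [0.0, 0.61, 0.793, 0.0]
force: [0.8, -0.4, -1.5]
width: 0.0335
grip_force: 59.7
```

Emit:
servo_tool(rows="0 0 0 0; 0 0 0 0; 0 0 0 0; 0 0 0 0; 0 0 0 0", jaw=1)

```text
time_s: 13.28
position: [0.4511, -0.2232, 0.021]
tool_rot: [0.0, 0.61, 0.793, 0.0]
force: [-0.1, -0.1, 0.3]
width: 0.085
grip_force: 0.0
```

```bash
python3 plan.py .4517 -.2233 .13 105 9 .597 -.2305 .11 77 12 .597 -.2305 .002 77 12
```

```text
t 13.3 pose [ 4.511000e-01 -2.232000e-01  2.100000e-02  1.048422e+02] w 0.0850 F 0.0
0 0 -3.5 0; 0 0 -10.5 0; 0 0 -14.5 0; 0 0 -17 0; 0 0.5 -18 0; 0 0 -17 0; 0 0 -14.5 0; 0 0 -10 0
0 0 -4 0
-1 2.5 0.5 0.5; -2 8 1 1.5; -3.5 11.5 1.5 2.5; -3.5 14.5 2 2.5; -3 16.5 2.5 3.5; -2.5 18 2.5 3.5; -1 18 2.5 3.5; 0 17 2.5 3
0.5 15 2 3; 1.5 12 1.5 2.5; 1 8 1 1.5; 0.5 2.5 0.5 0.5
0 0 2 0; 0 0 6 0; 0 0 9 0; 0 0 11 0; 0 0 12.5 0; 0 0 13.5 0; 0 0 13.5 0; 0 0 12.5 0
0 0 11 0; 0 0 9 0; 0 0 6 0; 0 0 2 0
end [ 5.96900e-01 -2.30400e-01  2.00000e-03  7.68422e+01]
```

Emit:
servo_tool(rows="0 0 -3.5 0; 0 0 -10.5 0; 0 0 -14.5 0; 0 0 -17 0; 0 0.5 -18 0; 0 0 -17 0; 0 0 -14.5 0; 0 0 -10 0")

```text
time_s: 13.95
position: [0.4523, -0.2236, 0.1287]
tool_rot: [0.002, 0.61, 0.793, 0.0]
force: [0.7, -0.2, 0.2]
width: 0.0855
grip_force: 0.0
```

Emit:
servo_tool(rows="0 0 -4 0; -1 2.5 0.5 0.5; -2 8 1 1.5; -3.5 11.5 1.5 2.5; -3.5 14.5 2 2.5; -3 16.5 2.5 3.5; -2.5 18 2.5 3.5; -1 18 2.5 3.5")

```text
time_s: 14.62
position: [0.5422, -0.2272, 0.1156]
tool_rot: [-0.001, 0.725, 0.689, -0.0]
force: [0.5, -0.1, -0.2]
width: 0.0854
grip_force: 0.0
```

Emit:
servo_tool(rows="0 17 2.5 3; 0.5 15 2 3; 1.5 12 1.5 2.5; 1 8 1 1.5; 0.5 2.5 0.5 0.5; 0 0 0 0; 0 0 0 0")

```text
time_s: 15.2
position: [0.596, -0.23, 0.1088]
tool_rot: [-0.001, 0.783, 0.622, -0.0]
force: [-0.4, 0.7, 0.2]
width: 0.0857
grip_force: 0.0
```

```bash
python3 plan.py .598 -.2305 .002 77 14
```

```text
t 15.2 pose [ 0.596  -0.23    0.1088 76.8715] w 0.0857 F 0.0
0 0 1.5 0; 0 0 4.5 0; 0 0 6.5 0; 0 0.5 8.5 0; 0 0 10 0; 0 0.5 11 0; 0 0 11.5 0; 0 0 11 0
0 0.5 11 0; 0 0 10 0; 0 0.5 8.5 0; 0 0 7 0; 0 0 4 0; 0 0 2 0
end [ 5.98000e-01 -2.30400e-01  1.80000e-03  7.68715e+01]
```

Emit:
servo_tool(rows="0 0 1.5 0; 0 0 4.5 0; 0 0 6.5 0; 0 0 8.5 0; 0 0 10 0; 0 0.5 11 0; 0 0 11.5 0; 0 0 11 0")

```text
time_s: 15.87
position: [0.5968, -0.2302, 0.0435]
tool_rot: [-0.001, 0.783, 0.621, -0.0]
force: [0.1, -0.4, -0.5]
width: 0.0853
grip_force: 0.0
```

Emit:
servo_tool(rows="0 0.5 11 0; 0 0 10 0; 0 0.5 8.5 0; 0 0 7 0; 0 0 4 0; 0 0 2 0; 0 0 0 0; 0 0 0 0")

```text
time_s: 16.53
position: [0.5985, -0.2308, 0.0032]
tool_rot: [0.0, 0.783, 0.621, 0.0]
force: [0.2, 0.2, -0.3]
width: 0.0855
grip_force: 0.0
```

Emit:
servo_tool(rows="0 0 0 0; 0 0 0 0; 0 0 0 0; 0 0 0 0; 0 0 0 0; 0 0 0 0; 0 0 0 0; 0 0 0 0", jaw=-1)

```text
time_s: 17.2
position: [0.5993, -0.2311, 0.0043]
tool_rot: [0.001, 0.783, 0.621, 0.001]
force: [-0.0, 0.8, 5.6]
width: 0.0624
grip_force: 65.8
```

```bash
python3 plan.py .598 -.2305 .09 77 9 .438 0 .09 99 15 .438 0 .003 99 14
```

```text
t 17.2 pose [ 5.99300e-01 -2.31100e-01  4.30000e-03  7.68443e+01] w 0.0624 F 65.8
0 0 -3 0; 0 0 -8 0; 0 -0.5 -11 0; 0 0 -13.5 0; 0 -0.5 -14.5 0; 0 0 -13.5 0; 0.5 0 -11.5 0; 0 -0.5 -7.5 0
0 0 -3 0
2.5 -2.5 0 -0.5; 6.5 -7.5 0 -0.5; 11 -11.5 0 -1.5; 14 -14 0 -1.5; 17 -16.5 0 -1.5; 19 -17.5 0 -2.5; 21 -17.5 0 -2; 22 -17.5 0 -2
22.5 -16 0 -2.5; 21.5 -14.5 0 -2; 20 -12 0 -2; 17.5 -10 0 -1.5; 14 -7.5 0 -1; 9 -4.5 0 -1; 3 -1.5 0 0
0 0 1.5 0; 0 0 3.5 0; 0 0 5.5 0; 0 0 6.5 0; 0 0 8.5 0; 0 0 8.5 0; 0 0 9.5 0; 0 0 9 0
0 0 9 0; 0 0 8 0; 0 0 7 0; 0 0 5.5 0; 0 0 3.5 0; 0 0 1.5 0
end [ 4.37900e-01 -0.00000e+00  2.80000e-03  9.88443e+01]
```

Emit:
servo_tool(rows="0 0 -3 0; 0 0 -8 0; 0 -0.5 -11 0; 0 0 -13.5 0; 0 -0.5 -14.5 0; 0 0 -13.5 0; 0.5 0 -11.5 0; 0 -0.5 -7.5 0")

```text
time_s: 17.87
position: [0.598, -0.2302, 0.0883]
tool_rot: [0.002, 0.783, 0.621, 0.001]
force: [-0.1, -0.4, 0.1]
width: 0.062
grip_force: 65.4
```

Emit:
servo_tool(rows="0 0 -3 0; 2.5 -2.5 0 -0.5; 6.5 -7.5 0 -0.5; 11 -11.5 0 -1.5; 14 -14 0 -1.5; 17 -16.5 0 -1.5; 19 -17.5 0 -2.5; 21 -17.5 0 -2")

```text
time_s: 18.53
position: [0.523, -0.1248, 0.0868]
tool_rot: [-0.001, 0.726, 0.688, -0.001]
force: [0.1, -0.2, 0.1]
width: 0.0623
grip_force: 65.4
```

Emit:
servo_tool(rows="22 -17.5 0 -2; 22.5 -16 0 -2.5; 21.5 -14.5 0 -2; 20 -12 0 -2; 17.5 -10 0 -1.5; 14 -7.5 0 -1; 9 -4.5 0 -1; 3 -1.5 0 0")

```text
time_s: 19.2
position: [0.4349, 0.0018, 0.0871]
tool_rot: [-0.001, 0.65, 0.76, -0.001]
force: [0.9, -0.8, -1.1]
width: 0.0623
grip_force: 65.4
```

Emit:
servo_tool(rows="0 0 1.5 0; 0 0 3.5 0; 0 0 5.5 0; 0 0 6.5 0; 0 0 8.5 0; 0 0 8.5 0; 0 0 9.5 0; 0 0 9 0")

```text
time_s: 19.87
position: [0.4365, 0.0004, 0.0344]
tool_rot: [-0.0, 0.651, 0.759, -0.0]
force: [0.2, 0.8, -1.1]
width: 0.0621
grip_force: 65.4
```

```bash
python3 plan.py .438 0 .0045 99 12
```

```text
t 19.9 pose [4.36500e-01 4.00000e-04 3.44000e-02 9.88255e+01] w 0.0621 F 65.4
0 0 0.5 0; 0 0 1.5 0; 0 0 2.5 0; 0 0.5 3.5 0; 0 0 3.5 0; -0.5 0 3.5 0; 0 0.5 3.5 0; 0 0 3.5 0
0 0 3.5 0; 0 0.5 2 0; 0 0 2 0; 0 0 0.5 0
end [4.38000e-01 1.00000e-04 4.40000e-03 9.88255e+01]
```

Emit:
servo_tool(rows="0 0 8.5 0; 0 0 7.5 0; 0 0 6 0; 0 0 4 0; 0 0 2.5 0; 0 0 1.5 0; 0 0 0 0; 0 0 0 0")

```text
time_s: 20.53
position: [0.4371, 0.0005, 0.0062]
tool_rot: [0.0, 0.65, 0.76, 0.0]
force: [-0.1, -0.1, -0.9]
width: 0.0621
grip_force: 65.4
```

Emit:
servo_tool(rows="0 0 0 0; 0 0 0 0")

```text
time_s: 20.7
position: [0.4371, 0.0004, 0.0062]
tool_rot: [0.0, 0.65, 0.76, 0.0]
force: [-0.2, 0.6, -0.9]
width: 0.0623
grip_force: 65.4
```

Emit:
servo_tool(rows="0 0.5 1 0; 0 0.5 1 0; 0 0 0 0; 0 0 0 0")

```text
time_s: 21.03
position: [0.4381, 0.0006, 0.0043]
tool_rot: [0.0, 0.65, 0.76, 0.0]
force: [-0.7, 0.1, 4.0]
width: 0.0624
grip_force: 65.9
```

Emit:
servo_tool(rows="0 0 0 0; 0 0 0 0; 0 0 0 0; 0 0 0 0", jaw=1)

```text
time_s: 21.37
position: [0.4377, 0.0007, 0.0036]
tool_rot: [-0.0, 0.65, 0.76, -0.0]
force: [-0.3, -0.2, -0.0]
width: 0.0853
grip_force: 0.0
```

```bash
python3 plan.py .438 0 .13 99 9 .4437 .2414 .11 108 13 .4437 .2414 .006 108 14
```

```text
t 21.4 pose [4.3770e-01 7.0000e-04 3.6000e-03 9.8844e+01] w 0.0853 F 0.0
0 0 -4.5 0; 0 0 -11.5 0; 0 0 -17 0; -0.5 0 -19.5 0; 0 0 -21 0; 0 0 -20 0; 0 0 -17 0; 0 0 -11.5 0
0 0 -4.5 0
4 0.5 0.5 0; 11 2 1 -0.5; 17 3.5 1 -0.5; 21.5 4 2 -1; 24.5 5.5 2 -1; 26.5 6.5 2.5 -1; 27 6.5 2 -1; 26 7.5 2.5 -1
24.5 7 2 -1; 20.5 6.5 2 -1; 16.5 5 1.5 -0.5; 10.5 4 1 -0.5; 4 1 0 0
0 0 1.5 0; 0 0 4.5 0; 0 0 6.5 0; 0 0 8 0; 0 0 10 0; 0 0 10.5 0; 0 0 11 0; 0 0 11 0
0 0 11 0; 0 0 9.5 0; 0 0 8.5 0; 0 0 6.5 0; 0 0 4 0; 0 0 1.5 0
end [4.43600e-01 2.41300e-01 6.10000e-03 1.07844e+02]
```

Emit:
servo_tool(rows="0 0 -4.5 0; 0 0 -11.5 0; 0 0 -17 0; -0.5 0 -19.5 0; 0 0 -21 0; 0 0 -20 0; 0 0 -17 0; 0 0 -11.5 0")

```text
time_s: 22.03
position: [0.4387, 0.0, 0.1282]
tool_rot: [0.001, 0.65, 0.76, 0.001]
force: [1.2, -0.1, 0.2]
width: 0.0858
grip_force: 0.0
```

Emit:
servo_tool(rows="0 0 -4.5 0; 4 0.5 0.5 0; 11 2 1 -0.5; 17 3.5 1 -0.5; 21.5 4 2 -1; 24.5 5.5 2 -1; 26.5 6.5 2.5 -1; 27 6.5 2 -1")

```text
time_s: 22.7
position: [0.4398, 0.1358, 0.1174]
tool_rot: [-0.001, 0.617, 0.787, -0.001]
force: [0.3, 0.7, 0.0]
width: 0.0853
grip_force: 0.0
```

Emit:
servo_tool(rows="26 7.5 2.5 -1; 24.5 7 2 -1; 20.5 6.5 2 -1; 16.5 5 1.5 -0.5; 10.5 4 1 -0.5; 4 1 0 0; 0 0 0 0; 0 0 0 0")

```text
time_s: 23.37
position: [0.4433, 0.2408, 0.1097]
tool_rot: [-0.0, 0.589, 0.808, -0.001]
force: [-0.4, -0.4, 0.7]
width: 0.0856
grip_force: 0.0
```

```bash
python3 plan.py .4437 .2414 .006 108 14;python3 - <<'E'
from rig import *
from m import *
f=grab_frame("top");pickle.dump(f,open("pics/top2.pkl","wb"))
print("blue mat",box(biggest(mask(rect(f,.004),'blue',win['blue']))))
cv2.imwrite("pics/top2.png",cv2.resize(rect(f,.004)[300:500,370:790,::-1],(800,381)))
E
```

```text
t 23.4 pose [  0.4433   0.2408   0.1097 107.8376] w 0.0856 F 0.0
0 0 1.5 0; 0 0 4 0; 0 0 6.5 0; 0 0 8.5 0; 0 0 9.5 0; 0 0 11 0; 0 0.5 11 0; 0.5 0 11 0
0 0 10.5 0; 0 0 9.5 0; 0 0 8.5 0; 0 0 6.5 0; 0 0 4 0; 0 0 1.5 0
end [4.437000e-01 2.414000e-01 6.200000e-03 1.078376e+02]
blue mat (array([ 4.379e-01, -4.000e-04]), np.float32(-80.9), 88.0, 128.1)
```

View pics/top2.png

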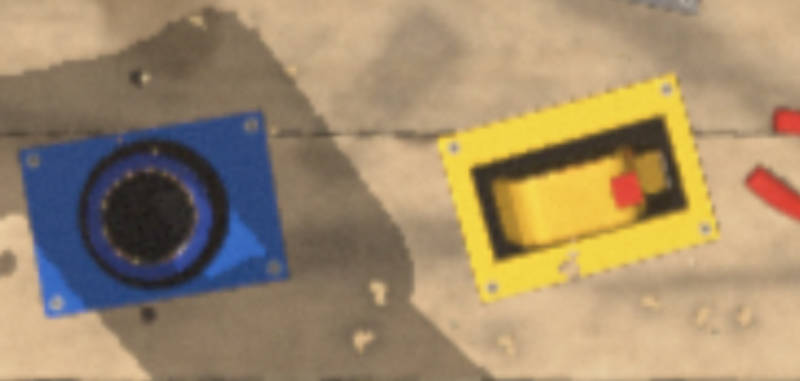

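Emit:
servo_tool(rows="0 0 1.5 0; 0 0 4 0; 0 0 6.5 0; 0 0 8.5 0; 0 0 9.5 0; 0 0 11 0; 0 0.5 11 0; 0.5 0 11 0")

```text
time_s: 24.08
position: [0.4436, 0.2417, 0.0457]
tool_rot: [-0.0, 0.589, 0.808, -0.0]
force: [0.9, 0.6, -0.4]
width: 0.0855
grip_force: 0.0
```

Emit:
servo_tool(rows="0 0 10.5 0; 0 0 9.5 0; 0 0 8.5 0; 0 0 6.5 0; 0 0 4 0; 0 0 1.5 0; 0 0 0 0; 0 0 0 0")

```text
time_s: 24.75
position: [0.4444, 0.2421, 0.0072]
tool_rot: [0.0, 0.589, 0.808, 0.0]
force: [0.1, 0.2, -0.1]
width: 0.085
grip_force: 0.0
```

Emit:
servo_tool(rows="0 0 0 0; 0 0 0 0; 0 0 0 0; 0 0 0 0; 0 0 0 0; 0 0 0 0; 0 0 0 0; 0 0 0 0", jaw=-1)

```text
time_s: 25.42
position: [0.4444, 0.2421, 0.0073]
tool_rot: [0.0, 0.589, 0.808, 0.0]
force: [-1.0, 1.3, 2.7]
width: 0.0286
grip_force: 60.4
```

```bash
python3 - <<'E'
from m import *
f=pickle.load(open("pics/top2.pkl","rb"))
C['yellow']=[([18,120,90],[35,255,255]),([0,120,90],[8,255,255])]
# pixel-space component of the tool, then rectify its hull to both planes
h=hsv(f["color"]);m=(sum(rng(h,*r) for r in C['yellow'])>0).astype(np.uint8)*255
n,l,s,c=cv2.connectedComponentsWithStats(m)
def pix(x,y,z):
    p=cam(f)@(np.array(f["R"])@[x,y,z]+np.array(f["t"]));return p[:2]/p[2]
u,v=pix(.4515,-.215,.068).astype(int);print(u,v,l[v,u],s[l[v,u]])
k=hull((l==l[v,u]).astype(np.uint8)*255)
for z in(.004,.068):print(z,box((rect(f,z,k)>127).astype(np.uint8)*255))
print(box(((rect(f,.004,k)>127)&(rect(f,.068,k)>127)).astype(np.uint8)*255))
E
python3 plan.py .4437 .2414 .12 108 9
```

```text
345 229 53 [ 311  204   64   51 1832]
0.004 (array([ 0.4516, -0.2233]), np.float32(-74.7), 94.8, 134.9)
0.068 (array([ 0.4517, -0.2071]), np.float32(-74.7), 87.7, 124.5)
(array([ 0.4527, -0.2122]), np.float32(-74.7), 86.7, 114.1)
t 25.4 pose [4.44400e-01 2.42100e-01 7.30000e-03 1.07843e+02] w 0.0286 F 60.4
0 0 -4 0; 0 0 -10 0; 0 0 -15 0; 0 -0.5 -18 0; 0 0 -18.5 0; -0.5 0 -18 0; 0 -0.5 -15 0; 0 0 -10.5 0
0 0 -3.5 0
end [  0.4436   0.2413   0.1198 107.843 ]
```

Emit:
servo_tool(rows="0 0 -4 0; 0 0 -10 0; 0 0 -15 0; 0 -0.5 -18 0; 0 0 -18.5 0; -0.5 0 -18 0; 0 -0.5 -15 0; 0 0 -10.5 0")

```text
time_s: 26.08
position: [0.4437, 0.2413, 0.1181]
tool_rot: [0.001, 0.589, 0.808, 0.001]
force: [-0.2, 0.1, 0.3]
width: 0.0287
grip_force: 60.2
```

Emit:
servo_tool(rows="0 0 -3.5 0; 0 0 0 0; 0 0 0 0")

```text
time_s: 26.33
position: [0.4427, 0.2409, 0.1188]
tool_rot: [-0.0, 0.589, 0.808, -0.0]
force: [0.4, 0.6, -1.5]
width: 0.0286
grip_force: 60.2
```

```bash
python3 plan.py .6045 -.2115 .11 77 22 .6045 -.2115 .0085 77 14
```

```text
t 26.3 pose [  0.4427   0.2409   0.1188 107.8461] w 0.0286 F 60.2
-3 0 0 0; -8 0.5 0 0.5; -13.5 0.5 0.5 1; -17.5 1 0.5 1; -21 1.5 0 1.5; -24.5 2.5 0.5 1.5; -27 3.5 0.5 2; -29 5 0.5 2
-30.5 6 0.5 2; -31.5 7.5 1 2; -31.5 8.5 0.5 2; -31 9.5 0.5 2; -30.5 10.5 0.5 2; -28.5 11.5 0.5 2; -27 11.5 0.5 2; -25 12 0.5 1.5
-22 11 0.5 2; -18.5 10 0.5 1; -15 9 0.5 1.5; -11.5 7 0 0.5; -7 4 0 0.5; -2.5 1.5 0.5 0.5
0 0 1.5 0; 0 0 4 0; 0 0 6.5 0; 0 0 8 0; 0 0 9.5 0; 0 0 10.5 0; 0 0 10.5 0; 0 0 11 0
0 0 10 0; 0 0 9.5 0; 0 0 8.5 0; 0 0 6 0; 0 0 4.5 0; 0 0 1.5 0
end [ 6.04300e-01 -2.11600e-01  8.30000e-03  7.68461e+01]
```

Emit:
servo_tool(rows="-3 0 0 0; -8 0.5 0 0.5; -13.5 0.5 0.5 1; -17.5 1 0.5 1; -21 1.5 0 1.5; -24.5 2.5 0.5 1.5; -27 3.5 0.5 2; -29 5 0.5 2")

```text
time_s: 27.0
position: [0.4917, 0.1037, 0.1159]
tool_rot: [-0.001, 0.654, 0.756, -0.001]
force: [0.7, -0.5, -0.5]
width: 0.0289
grip_force: 60.1
```

Emit:
servo_tool(rows="-30.5 6 0.5 2; -31.5 7.5 1 2; -31.5 8.5 0.5 2; -31 9.5 0.5 2; -30.5 10.5 0.5 2; -28.5 11.5 0.5 2; -27 11.5 0.5 2; -25 12 0.5 1.5")

```text
time_s: 27.67
position: [0.5751, -0.1313, 0.1112]
tool_rot: [-0.001, 0.751, 0.66, -0.001]
force: [0.4, -0.2, 0.2]
width: 0.0289
grip_force: 60.1
```

Emit:
servo_tool(rows="-22 11 0.5 2; -18.5 10 0.5 1; -15 9 0.5 1.5; -11.5 7 0 0.5; -7 4 0 0.5; -2.5 1.5 0.5 0.5; 0 0 0 0; 0 0 0 0")

```text
time_s: 28.33
position: [0.6045, -0.2107, 0.1101]
tool_rot: [-0.0, 0.783, 0.622, -0.0]
force: [-0.6, -0.4, -0.6]
width: 0.0287
grip_force: 60.1
```

```bash
python3 plan.py .6045 -.2115 .0085 77 14
```

```text
t 28.3 pose [ 0.6045 -0.2107  0.1101 76.878 ] w 0.0287 F 60.1
0 0 1.5 0; 0 0 4 0; 0 0 6.5 0; 0 0 8 0; 0 0 9.5 0; -0.5 0 10.5 0; 0 0 11 0; 0 0 10.5 0
0 0 10.5 0; 0 0 9.5 0; 0 0 8 0; 0 0 6.5 0; -0.5 0 4 0; 0 0 1.5 0
end [ 6.0420e-01 -2.1170e-01  8.6000e-03  7.6878e+01]
```

Emit:
servo_tool(rows="0 0 1.5 0; 0 0 4 0; 0 0 6.5 0; 0 0 8 0; 0 0 9.5 0; -0.5 0 10.5 0; 0 0 11 0; 0 0 10.5 0")

```text
time_s: 29.0
position: [0.6041, -0.2117, 0.047]
tool_rot: [-0.001, 0.783, 0.621, -0.0]
force: [-0.1, 1.2, -0.6]
width: 0.0287
grip_force: 60.1
```

Emit:
servo_tool(rows="0 0 10.5 0; 0 0 9.5 0; 0 0 8 0; 0 0 6 0; 0 0 4 0; 0 0 1.5 0; 0 0 0 0; 0 0 0 0")

```text
time_s: 29.67
position: [0.605, -0.2121, 0.0098]
tool_rot: [0.0, 0.783, 0.621, 0.0]
force: [-0.7, 0.2, -1.9]
width: 0.0285
grip_force: 60.1
```

Emit:
servo_tool(rows="0 0 0 0; 0 0 0 0")

```text
time_s: 29.83
position: [0.6051, -0.2121, 0.01]
tool_rot: [0.001, 0.783, 0.621, 0.0]
force: [-0.3, 0.6, -1.2]
width: 0.0283
grip_force: 60.1
```

Emit:
servo_tool(rows="0 0 1.5 0; 0 0 1 0; 0 0 0 0; 0 0 0 0")

```text
time_s: 30.17
position: [0.605, -0.2121, 0.0073]
tool_rot: [0.0, 0.783, 0.621, 0.0]
force: [1.1, 0.6, 2.0]
width: 0.0289
grip_force: 60.4
```

Emit:
servo_tool(rows="0 0 0 0; 0 0 0 0; 0 0 0 0; 0 0 0 0; 0 0 0 0", jaw=1)

```text
time_s: 30.58
position: [0.6045, -0.2119, 0.0067]
tool_rot: [-0.0, 0.783, 0.621, -0.0]
force: [-0.4, 0.2, -0.1]
width: 0.0853
grip_force: 0.0
```

```bash
python3 plan.py .605 -.212 .11 77 9 .588 .237 .11 85 22
```

```text
t 30.6 pose [ 6.04500e-01 -2.11900e-01  6.70000e-03  7.68446e+01] w 0.0853 F 0.0
0 0 -3.5 0; 0 0 -9.5 0; 0 0 -14 0; 0 0 -16 0; 0 0.5 -17.5 0; 0 0 -16 0; 0 0 -14 0; 0 0 -9.5 0
0 0 -3.5 0
2.5 -0.5 0 0; 7.5 -2.5 0 0; 12 -3 0 -0.5; 16 -4 0 0; 19 -5.5 0 -0.5; 22.5 -5.5 0 -0.5; 24.5 -6 0 -0.5; 27 -6.5 0 -0.5
28 -6.5 0 -0.5; 29.5 -6.5 0 -0.5; 30 -6 0 -0.5; 30 -6 0 -0.5; 29.5 -5.5 0 -0.5; 28.5 -5.5 0 -0.5; 27 -4.5 0 -0.5; 25 -4 0 -0.5
23 -3.5 0 -0.5; 19.5 -3 0 -0.5; 16.5 -2.5 0 0; 12 -1.5 0 -0.5; 7.5 -1 0 0; 3 -0.5 0 0
end [ 0.5878  0.2372  0.1102 84.8446]
```

Emit:
servo_tool(rows="0 0 -3.5 0; 0 0 -9.5 0; 0 0 -14 0; 0 0 -16 0; 0 0.5 -17.5 0; 0 0 -16 0; 0 0 -14 0; 0 0 -9.5 0")

```text
time_s: 31.25
position: [0.6063, -0.2125, 0.1103]
tool_rot: [0.002, 0.783, 0.621, 0.001]
force: [0.1, 0.3, -0.7]
width: 0.0854
grip_force: 0.0
```

Emit:
servo_tool(rows="0 0 -3.5 0; 2.5 -0.5 0 0; 7.5 -2.5 0 0; 12 -3 0 -0.5; 16 -4 0 0; 19 -5.5 0 -0.5; 22.5 -5.5 0 -0.5; 24.5 -6 0 -0.5")

```text
time_s: 31.92
position: [0.6002, -0.1023, 0.1092]
tool_rot: [-0.001, 0.772, 0.635, -0.0]
force: [0.4, -0.0, -0.9]
width: 0.0852
grip_force: 0.0
```

Emit:
servo_tool(rows="27 -6.5 0 -0.5; 28 -6.5 0 -0.5; 29.5 -6.5 0 -0.5; 30 -6 0 -0.5; 30 -6 0 -0.5; 29.5 -5.5 0 -0.5; 28.5 -5.5 0 -0.5; 27 -4.5 0 -0.5")

```text
time_s: 32.58
position: [0.5905, 0.1326, 0.1093]
tool_rot: [-0.001, 0.749, 0.662, -0.001]
force: [0.3, -0.2, 0.4]
width: 0.0854
grip_force: 0.0
```

Emit:
servo_tool(rows="25 -4 0 -0.5; 23 -3.5 0 -0.5; 19.5 -3 0 -0.5; 16.5 -2.5 0 0; 12 -1.5 0 -0.5; 7.5 -1 0 0; 3 -0.5 0 0; 0 0 0 0")

```text
time_s: 33.25
position: [0.5875, 0.2376, 0.11]
tool_rot: [-0.0, 0.738, 0.675, -0.0]
force: [-0.1, -0.5, 0.4]
width: 0.0854
grip_force: 0.0
```

Emit:
servo_tool(rows="0 0 0 0; 0 0 0 0")

```text
time_s: 33.42
position: [0.588, 0.2364, 0.1102]
tool_rot: [0.0, 0.739, 0.674, -0.0]
force: [0.3, -0.0, -1.1]
width: 0.0856
grip_force: 0.0
```

```bash
python3 plan.py .588 .237 .006 85 14
python3 - <<'E'
from rig import *
from m import *
f=grab_frame("top");pickle.dump(f,open("pics/top3.pkl","wb"))
o=rect(f,.004)[:,:,::-1]
cv2.imwrite("pics/top3.png",cv2.resize(np.hstack([o[180:480,580:780],o[180:480,370:530],]),(792,660))[:600])
E
```

```text
t 33.4 pose [ 0.588   0.2364  0.1102 84.792 ] w 0.0856 F 0.0
0 0 1.5 0; 0 0 4.5 0; 0 0 6.5 0; 0 0 8 0; 0 0 10 0; 0 0 10.5 0; 0.5 0 11 0; 0 0 11 0
0 0 11 0; 0 0 9.5 0; 0 0 8.5 0; 0 0 6.5 0; 0 0 4 0; 0 0 1.5 0
end [5.8800e-01 2.3690e-01 6.2000e-03 8.4792e+01]
```

View pics/top3.png

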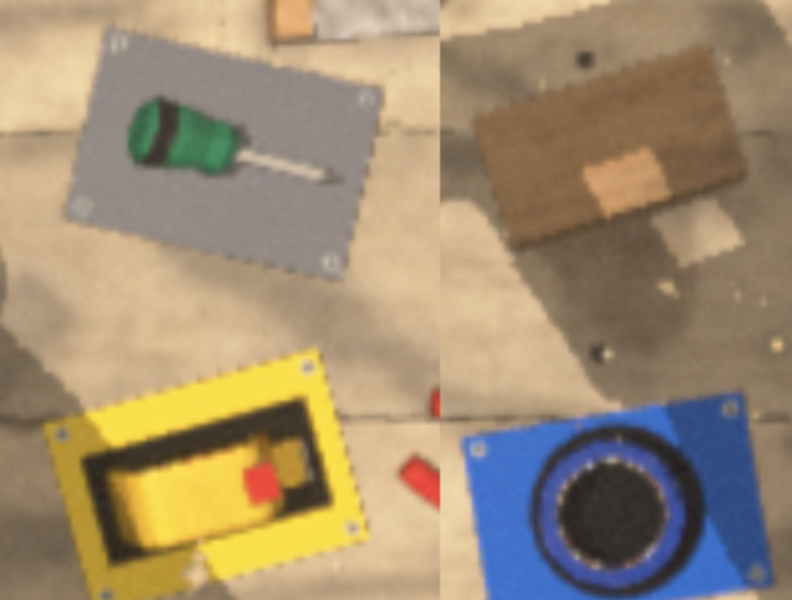

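Emit:
servo_tool(rows="0 0 1.5 0; 0 0 4.5 0; 0 0 6.5 0; 0 0 8 0; 0 0 10 0; 0 0 10.5 0; 0.5 0 11 0; 0 0 11 0")

```text
time_s: 34.13
position: [0.5876, 0.2376, 0.0456]
tool_rot: [-0.0, 0.738, 0.675, -0.0]
force: [0.1, -0.6, -0.6]
width: 0.0858
grip_force: 0.0
```

Emit:
servo_tool(rows="0 0 11 0; 0 0 9.5 0; 0 0 8.5 0; 0 0 6.5 0; 0 0 4 0; 0 0 1.5 0; 0 0 0 0; 0 0 0 0")

```text
time_s: 34.8
position: [0.5885, 0.2377, 0.0069]
tool_rot: [0.0, 0.738, 0.675, 0.0]
force: [-0.0, -0.6, 0.5]
width: 0.0853
grip_force: 0.0
```

Emit:
servo_tool(rows="0 0 0 0; 0 0 0 0; 0 0 0 0; 0 0 0 0; 0 0 0 0; 0 0 0 0; 0 0 0 0; 0 0 0 0", jaw=-1)

```text
time_s: 35.47
position: [0.5886, 0.2378, 0.0069]
tool_rot: [0.0, 0.738, 0.675, 0.001]
force: [-0.5, -0.5, 3.4]
width: 0.0262
grip_force: 61.0
```

```bash
python3 plan.py .588 .237 .08 85 8 .4487 .2217 .08 100 10 .4487 .2217 .0085 100 12
```

```text
t 35.5 pose [5.88600e-01 2.37800e-01 6.90000e-03 8.48426e+01] w 0.0262 F 61.0
0 0 -3 0; 0 0 -8.5 0; -0.5 0 -11.5 0; 0 0 -13.5 0; 0 -0.5 -13.5 0; 0 0 -11.5 0; -0.5 0 -8.5 0; 0 0 -3 0
-1 -4 0 -0.5; -2 -10.5 0 -1; -2.5 -15.5 0 -2; -2.5 -18.5 0 -2; -2 -21 0 -2; -1.5 -20.5 0 -2.5; -0.5 -19 0 -2; 0 -15.5 0 -1.5
0.5 -11 0 -1; 0.5 -3.5 0 -0.5
0 0 1.5 0; 0 0 4 0; 0 0 5.5 0; 0 0 7.5 0; 0 0 8.5 0; 0 0 8.5 0; 0 0 9 0; 0 0 8.5 0
0 0 7.5 0; 0 0 5.5 0; 0 0 4 0; 0 0 1.5 0
end [4.48900e-01 2.22000e-01 8.40000e-03 9.98426e+01]
```

Emit:
servo_tool(rows="0 0 -3 0; 0 0 -8.5 0; -0.5 0 -11.5 0; 0 0 -13.5 0; 0 -0.5 -13.5 0; 0 0 -11.5 0; -0.5 0 -8.5 0; 0 0 -3 0")

```text
time_s: 36.13
position: [0.5888, 0.237, 0.0824]
tool_rot: [0.001, 0.738, 0.675, 0.002]
force: [-0.7, 0.6, -1.8]
width: 0.0266
grip_force: 60.4
```

Emit:
servo_tool(rows="-1 -4 0 -0.5; -2 -10.5 0 -1; -2.5 -15.5 0 -2; -2.5 -18.5 0 -2; -2 -21 0 -2; -1.5 -20.5 0 -2.5; -0.5 -19 0 -2; 0 -15.5 0 -1.5")

```text
time_s: 36.8
position: [0.4595, 0.2223, 0.0776]
tool_rot: [-0.001, 0.653, 0.758, -0.002]
force: [-0.3, -0.4, -2.6]
width: 0.0266
grip_force: 60.3
```

Emit:
servo_tool(rows="0.5 -11 0 -1; 0.5 -3.5 0 -0.5; 0 0 0 0; 0 0 0 0; 0 0 1.5 0; 0 0 4 0; 0 0 5.5 0; 0 0 7.5 0")

```text
time_s: 37.47
position: [0.449, 0.222, 0.0606]
tool_rot: [0.0, 0.644, 0.765, 0.0]
force: [-0.0, 0.7, -2.2]
width: 0.0269
grip_force: 60.4
```

Emit:
servo_tool(rows="0 0 8.5 0; 0 0 8.5 0; 0 0 9 0; 0 0 8.5 0; 0 0 7.5 0; 0 0 5.5 0; 0 0 4 0; 0 0 1.5 0")

```text
time_s: 38.13
position: [0.448, 0.2217, 0.007]
tool_rot: [-0.0, 0.644, 0.765, -0.0]
force: [0.6, 0.5, -1.3]
width: 0.0268
grip_force: 60.4
```

Emit:
servo_tool(rows="0 0 0 0; 0 0 0 0; 0 0 0 0")

```text
time_s: 38.38
position: [0.4488, 0.222, 0.0083]
tool_rot: [0.0, 0.644, 0.765, 0.0]
force: [0.3, 0.2, -1.6]
width: 0.0266
grip_force: 60.4
```

Emit:
servo_tool(rows="0 0 1 0; 0 0 0.5 0; 0 0 0 0")

```text
time_s: 38.63
position: [0.4488, 0.222, 0.0069]
tool_rot: [0.0, 0.644, 0.765, 0.0]
force: [-1.1, -0.0, 1.1]
width: 0.0263
grip_force: 60.8
```

Emit:
servo_tool(rows="0 0 0 0; 0 0 0 0; 0 0 0 0; 0 0 0 0; 0 0 0 0", jaw=1)

```text
time_s: 39.05
position: [0.4484, 0.2218, 0.0063]
tool_rot: [-0.0, 0.644, 0.765, 0.0]
force: [-0.1, -0.3, -0.5]
width: 0.0847
grip_force: 0.0
```

```bash
python3 plan.py .4488 .222 .12 100 9 .6045 -.212 .11 77 22
```

```text
t 39.0 pose [4.48400e-01 2.21800e-01 6.30000e-03 9.98432e+01] w 0.0847 F 0.0
0 0 -4 0; 0 0 -10.5 0; 0 0 -15 0; 0 0 -18 0; 0 0.5 -19 0; 0 0 -17.5 0; 0 0 -15.5 0; 0 0 -10.5 0
0 0 -3.5 0
-2.5 0.5 0 0; -8 1.5 0 0.5; -12.5 2 0.5 0.5; -16.5 3.5 0.5 1; -20 4 0.5 1; -23 5.5 0.5 1; -25.5 6 0.5 1.5; -27 7.5 0.5 1.5
-28.5 8.5 0.5 1.5; -29.5 10 0.5 1.5; -29.5 10.5 1 1.5; -29 11.5 0.5 1.5; -28.5 12 0.5 1.5; -27 12.5 1 1.5; -25.5 12 0.5 1.5; -23 12 0.5 1
-21 11.5 0.5 1.5; -17.5 10 0.5 1; -14.5 8.5 0.5 0.5; -11 6.5 0 1; -6.5 4.5 0.5 0; -2.5 1.5 0 0.5
end [ 0.6045 -0.2122  0.1098 76.8432]
```

Emit:
servo_tool(rows="0 0 -4 0; 0 0 -10.5 0; 0 0 -15 0; 0 0 -18 0; 0 0.5 -19 0; 0 0 -17.5 0; 0 0 -15.5 0; 0 0 -10.5 0")

```text
time_s: 39.72
position: [0.4499, 0.2223, 0.1193]
tool_rot: [0.001, 0.644, 0.765, 0.002]
force: [-0.6, 0.4, 0.1]
width: 0.0852
grip_force: 0.0
```

Emit:
servo_tool(rows="0 0 -3.5 0; -2.5 0.5 0 0; -8 1.5 0 0.5; -12.5 2 0.5 0.5; -16.5 3.5 0.5 1; -20 4 0.5 1; -23 5.5 0.5 1; -25.5 6 0.5 1.5")

```text
time_s: 40.38
position: [0.4853, 0.1166, 0.1156]
tool_rot: [-0.001, 0.68, 0.733, -0.001]
force: [-0.1, -0.3, 0.7]
width: 0.0853
grip_force: 0.0
```

Emit:
servo_tool(rows="-27 7.5 0.5 1.5; -28.5 8.5 0.5 1.5; -29.5 10 0.5 1.5; -29.5 10.5 1 1.5; -29 11.5 0.5 1.5; -28.5 12 0.5 1.5; -27 12.5 1 1.5; -25.5 12 0.5 1.5")

```text
time_s: 41.05
position: [0.5663, -0.1104, 0.1104]
tool_rot: [-0.001, 0.754, 0.657, -0.001]
force: [-0.5, -0.2, 0.2]
width: 0.0851
grip_force: 0.0
```

Emit:
servo_tool(rows="-23 12 0.5 1; -21 11.5 0.5 1.5; -17.5 10 0.5 1; -14.5 8.5 0.5 0.5; -11 6.5 0 1; -6.5 4.5 0.5 0; -2.5 1.5 0 0.5; 0 0 0 0")

```text
time_s: 41.72
position: [0.6044, -0.2123, 0.1095]
tool_rot: [-0.0, 0.784, 0.621, -0.0]
force: [-0.4, 0.5, 0.2]
width: 0.0852
grip_force: 0.0
```

Emit:
servo_tool(rows="0 0 0 0; 0 0 0 0")

```text
time_s: 41.88
position: [0.6043, -0.2113, 0.1098]
tool_rot: [-0.0, 0.783, 0.622, -0.0]
force: [0.1, 0.9, -0.6]
width: 0.0854
grip_force: 0.0
```

```bash
python3 plan.py .6045 -.212 .006 77 14
python3 - <<'E'
from rig import *
from m import *
f=grab_frame("top");pickle.dump(f,open("pics/top4.pkl","wb"))
print("hex",box(both(f,'red',win['red'],.004,.029)))
o=rect(f,.004)[:,:,::-1]
cv2.imwrite("pics/top4.png",cv2.resize(o[180:480,130:330],(400,600)))
E
```

```text
t 41.9 pose [ 0.6043 -0.2113  0.1098 76.9039] w 0.0854 F 0.0
0 0 1.5 0; 0 0 4 0; 0 0 7 0; 0 0 8 0; 0 0 10 0; -0.5 0 10.5 0; 0 0 11 0; 0 0 11 0
0 0.5 10.5 0; 0 0 9.5 0; 0 0 8.5 0; 0 0 6.5 0; 0 0 4 0; 0 0 2 0
end [ 6.04700e-01 -2.11900e-01  5.80000e-03  7.69039e+01]
hex (array([0.4486, 0.2175]), np.float32(-80.0), 88.9, 124.0)
```

View pics/top4.png

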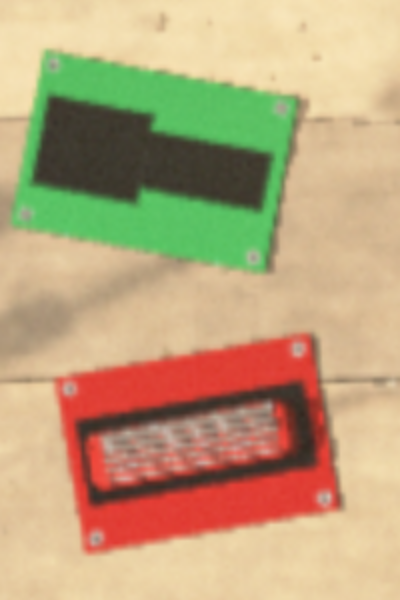

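Emit:
servo_tool(rows="0 0 1.5 0; 0 0 4 0; 0 0 7 0; 0 0 8 0; 0 0 10 0; -0.5 0 10.5 0; 0 0 11 0; 0 0 11 0")

```text
time_s: 42.6
position: [0.6039, -0.2126, 0.045]
tool_rot: [-0.001, 0.784, 0.621, -0.0]
force: [0.2, 0.8, -0.0]
width: 0.0854
grip_force: 0.0
```

Emit:
servo_tool(rows="0 0 10.5 0; 0 0 9.5 0; 0 0 8.5 0; 0 0 6.5 0; 0 0 4 0; 0 0 2 0; 0 0 0 0; 0 0 0 0")

```text
time_s: 43.27
position: [0.6048, -0.2128, 0.0063]
tool_rot: [0.0, 0.783, 0.621, 0.0]
force: [-0.5, 0.6, -0.4]
width: 0.0857
grip_force: 0.0
```

Emit:
servo_tool(rows="0 0 0 0; 0 0 0 0; 0 0 0 0; 0 0 0 0; 0 0 0 0; 0 0 0 0; 0 0 0 0; 0 0 0 0", jaw=-1)

```text
time_s: 43.93
position: [0.6048, -0.2129, 0.0063]
tool_rot: [0.0, 0.783, 0.621, 0.0]
force: [-0.3, -1.1, 3.1]
width: 0.0283
grip_force: 60.1
```

```bash
python3 plan.py .6045 -.212 .11 77 9 .5932 .2638 .11 79 22
```

```text
t 43.9 pose [ 6.04800e-01 -2.12900e-01  6.30000e-03  7.68432e+01] w 0.0283 F 60.1
0 0 -3.5 0; 0 0 -9.5 0; 0 0 -14 0; 0.5 0 -16 0; 0 -0.5 -17.5 0; 0 0 -16.5 0; 0 0 -13.5 0; 0.5 0 -9.5 0
0 0 -3.5 0
3 -0.5 0 0; 7.5 -2.5 0 0; 13 -3 0 0; 16.5 -4.5 0 0; 20.5 -5 0 -0.5; 23.5 -6 0 0; 26.5 -6.5 0 0; 28 -7 0 0
30 -7.5 0 -0.5; 31 -7.5 0 0; 31.5 -7.5 0 0; 31 -7.5 0 0; 31 -7.5 0 -0.5; 30 -7 0 0; 28.5 -6.5 0 0; 26.5 -6 0 -0.5
23.5 -5.5 0 0; 20.5 -4.5 0 0; 17 -4 0 0; 12.5 -2.5 0 0; 8.5 -2 0 0; 2.5 -0.5 0 0
end [ 0.5932  0.2637  0.1098 78.8432]
```

Emit:
servo_tool(rows="0 0 -3.5 0; 0 0 -9.5 0; 0 0 -14 0; 0.5 0 -16 0; 0 -0.5 -17.5 0; 0 0 -16.5 0; 0 0 -13.5 0; 0.5 0 -9.5 0")

```text
time_s: 44.6
position: [0.605, -0.212, 0.1089]
tool_rot: [0.001, 0.783, 0.621, 0.001]
force: [0.4, -0.1, -0.6]
width: 0.0286
grip_force: 60.0
```

Emit:
servo_tool(rows="0 0 -3.5 0; 3 -0.5 0 0; 7.5 -2.5 0 0; 13 -3 0 0; 16.5 -4.5 0 0; 20.5 -5 0 -0.5; 23.5 -6 0 0; 26.5 -6.5 0 0")

```text
time_s: 45.27
position: [0.6004, -0.0957, 0.1078]
tool_rot: [-0.001, 0.781, 0.625, -0.001]
force: [0.4, -0.8, -0.5]
width: 0.0288
grip_force: 60.0
```

Emit:
servo_tool(rows="28 -7 0 0; 30 -7.5 0 -0.5; 31 -7.5 0 0; 31.5 -7.5 0 0; 31 -7.5 0 0; 31 -7.5 0 -0.5; 30 -7 0 0; 28.5 -6.5 0 0")

```text
time_s: 45.93
position: [0.5938, 0.1529, 0.1079]
tool_rot: [-0.001, 0.775, 0.632, -0.001]
force: [0.8, 0.9, 0.1]
width: 0.0287
grip_force: 59.9
```

Emit:
servo_tool(rows="26.5 -6 0 -0.5; 23.5 -5.5 0 0; 20.5 -4.5 0 0; 17 -4 0 0; 12.5 -2.5 0 0; 8.5 -2 0 0; 2.5 -0.5 0 0; 0 0 0 0")

```text
time_s: 46.6
position: [0.5923, 0.2643, 0.1088]
tool_rot: [-0.0, 0.772, 0.635, -0.0]
force: [-0.1, -0.5, -0.4]
width: 0.0288
grip_force: 59.9
```

Emit:
servo_tool(rows="0 0 0 0; 0 0 0 0; 0 0 0 0")

```text
time_s: 46.85
position: [0.5929, 0.2631, 0.1093]
tool_rot: [0.0, 0.773, 0.635, -0.0]
force: [0.7, -0.6, 0.2]
width: 0.0291
grip_force: 59.9
```

```bash
python3 plan.py .593 .263 .0085 79 14
```

```text
t 46.9 pose [ 0.5929  0.2631  0.1093 78.7758] w 0.0291 F 59.9
0 0 1.5 0; 0 0 4 0; 0 0 6.5 0; 0 0 8 0; 0 0 9.5 0; 0 0 10 0; 0 0 11 0; 0 0 10.5 0
0 0 10.5 0; 0 0 9.5 0; 0 0 8 0; 0 0 6 0; 0 0 4.5 0; 0 0 1.5 0
end [5.92900e-01 2.63100e-01 8.30000e-03 7.87758e+01]
```

Emit:
servo_tool(rows="0 0 1.5 0; 0 0 4 0; 0 0 6.5 0; 0 0 8 0; 0 0 9.5 0; 0 0 10 0; 0 0 11 0; 0 0 10.5 0")

```text
time_s: 47.52
position: [0.5923, 0.2638, 0.0466]
tool_rot: [-0.0, 0.772, 0.635, -0.001]
force: [-0.8, 1.2, -0.1]
width: 0.0287
grip_force: 59.9
```

Emit:
servo_tool(rows="0 0 10.5 0; 0 0 9.5 0; 0 0 8 0; 0 0 6 0; 0 0 4.5 0; 0 0 1.5 0; 0 0 0 0; 0 0 0 0")

```text
time_s: 48.18
position: [0.5931, 0.2641, 0.0088]
tool_rot: [0.0, 0.772, 0.635, 0.0]
force: [-0.4, -0.3, -0.9]
width: 0.0285
grip_force: 59.9
```

Emit:
servo_tool(rows="0 0 0 0; 0 0 0 0")

```text
time_s: 48.35
position: [0.5933, 0.2641, 0.0091]
tool_rot: [0.0, 0.772, 0.635, 0.001]
force: [0.4, -0.7, 0.0]
width: 0.0288
grip_force: 59.9
```

Emit:
servo_tool(rows="0 0 1.5 0; 0 0 1 0; 0 0 0 0; 0 0 0 0")

```text
time_s: 48.68
position: [0.5931, 0.2641, 0.0063]
tool_rot: [0.0, 0.772, 0.635, 0.0]
force: [-0.7, -0.3, 1.5]
width: 0.0285
grip_force: 60.1
```

Emit:
servo_tool(rows="0 0 0 0; 0 0 0 0; 0 0 0 0; 0 0 0 0; 0 0 0 0", jaw=1)

```text
time_s: 49.1
position: [0.5927, 0.2639, 0.0056]
tool_rot: [-0.0, 0.772, 0.635, -0.0]
force: [0.3, -0.2, 0.3]
width: 0.0846
grip_force: 0.0
```

Emit:
servo_tool(rows="0 0 -3.5 0; 0 0 -9.5 0; 0 0 -16 0; 0 0 -20 0; 0 0 -20 0; 0 0 -20 0; 0 0 -20 0; 0 0 -10 0")

```text
time_s: 49.77
position: [0.5944, 0.2646, 0.1292]
tool_rot: [0.001, 0.772, 0.635, 0.003]
force: [0.3, 0.2, 0.7]
width: 0.0859
grip_force: 0.0
```

Emit:
servo_tool(rows="-5 0 0 0; -12 0 0 0; -20 0 0 0; -28 0 0 0; -32 0 0 0; -34 0 0 0; -34 0 0 0; -34 0 0 0")

```text
time_s: 50.43
position: [0.5519, 0.0665, 0.1225]
tool_rot: [-0.001, 0.772, 0.635, -0.002]
force: [0.1, -0.5, 0.6]
width: 0.0852
grip_force: 0.0
```

Emit:
servo_tool(rows="-30 0 0 0; -24 0 0 0; -16 0 0 0; -10 0 0 0; -4 0 0 0; 0 0 0 0; 0 0 0 0")

```text
time_s: 51.02
position: [0.5377, -0.0134, 0.1242]
tool_rot: [-0.0, 0.772, 0.635, -0.0]
force: [-0.1, 0.2, 0.7]
width: 0.0854
grip_force: 0.0
```

Run:
```python
from rig import *
from m import *
s=observe();print(s["time_s"],s["position"])
f=grab_frame("top");g=grab_frame("scene");pickle.dump((f,g),open("pics/5.pkl","wb"))
o=rect(f,.004)[:,:,::-1]
a=cv2.resize(o[180:480,130:330],(400,600));b=cv2.resize(o[180:480,590:790],(400,600))
cv2.imwrite("pics/top5.png",np.hstack([a,b]))
cv2.imwrite("pics/sc5.png",cv2.resize(g["color"][:,:,::-1],(800,600),interpolation=cv2.INTER_CUBIC))
```

```text
51.0167 [ 0.53769437 -0.01338196  0.12421095]
```

View pics/top5.png

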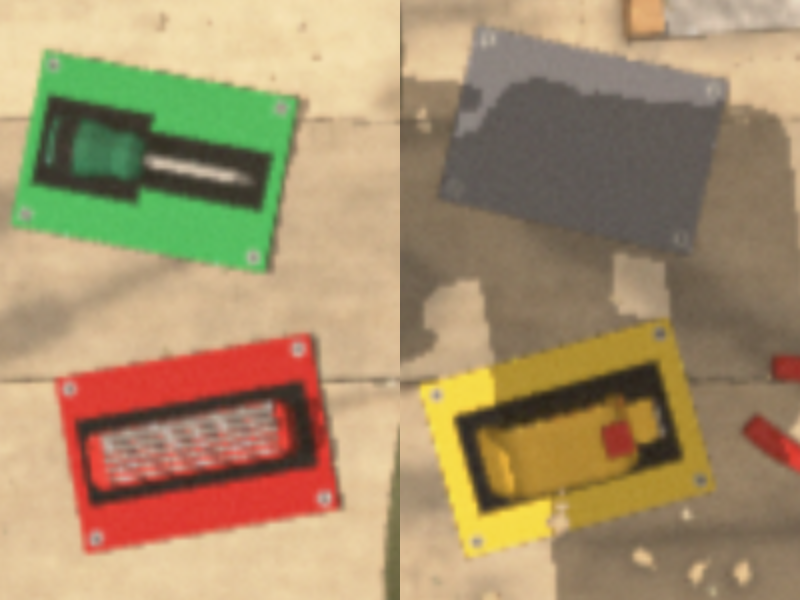

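View pics/sc5.png

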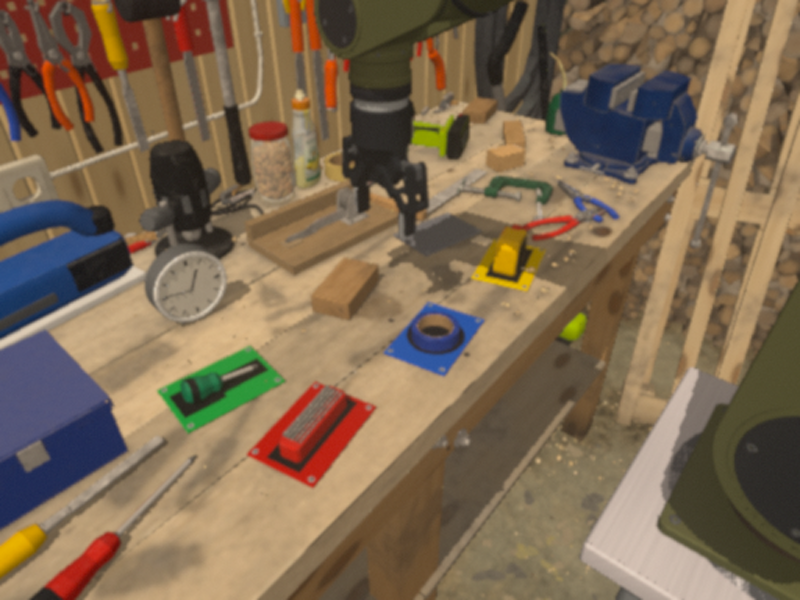

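```bash
python3 -c "
from rig import *
print(close_job())"
```

```text
the job is handed in; nothing more can be done
None
```

All four tools are on their own mats, right way up and lengthwise, with centring within a few mm as judged by eye from the final images. The grey mat is empty, the sanding block was not touched, and the job was handed in at about 51 s of the 128 s allowed.

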